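# Transfer a row of sample containers in reverse order

### The arm

A 6-joint arm with a two-finger parallel gripper is mounted at the origin on a cart in front of the work surface, level with it; the furniture and walls round the work are solid. World frame = base frame: x ahead of the robot, y to its left, z up, the work surface at z = 0. Lengths are in m, angles in degrees, forces in N, time in s.
With the tool pointing down it reaches from about 0.35 to 0.925 m from the base axis. Payload 6.4 kg.
Tool frame: the origin (TCP) lies between the finger pads; the fingertips stand 22 mm ahead of it and the grasp point (between the pads) lies 3 mm ahead of it; z points along the fingers, y is the direction in which the jaws open and shut (so a half turn about z gives the same grasp; the last joint's range is limited). The gripper opens to 94 mm and grips with 3 to 60 N. Pads are 16 mm wide; open, the fingers measure 119 mm over their backs; the gripper's body (75 mm by 177 mm) begins 78 mm behind the grasp point.
Start: joints at [-82.111, 14.043, 89.255, -0, 76.702, -9.975], TCP at [0.199, -0.619, 0.227] pointing down, gripper open.
Joint ranges: [-179.41, 179.41], [-58.25, 129.5], [7.25, 145.43], [-54.29, 234.29], [11.92, 165.04], [-157.13, 157.13]. Speed limits (degrees/s): [147.25, 147.25, 180, 180, 180, 180].

### API

Orientations are given as a 3x3 rotation matrix whose columns are the frame's x, y, z axes.
In Python, from rig import * gives the robot as it stands.
- The arm moves only by the tool apply_moves, never from a script. Its arguments are lists of equal length, an entry for each row: "dp": the shift along the tool's x, y, z as a fraction of full scale, a list of three; "rotation": the turn, a rotation vector about the tool's x, y, z as a fraction of full scale, a list of three; "jaw": the opening, from -1 (shut) to 1 (fully open), so that 0 is half open. In form: {"dp": [[dx, dy, dz], ...], "rotation": [[wx, wy, wz], ...], "jaw": [jaw, ...]}. A call has 1 to 10 rows; each row is the pose to reach, as a shift and turn from the pose commanded when the call began, along the tool's axes at that moment, turning the shorter way round; what a row does not reach only later rows make up. Full scale, the value 1, is 250 mm for a shift and 180 degrees for a turn. A row lasts 1/8 s, in which the tool goes at most 62.5 mm and 10.7 degrees, less where a joint would pass 70% of its speed; a pose out of reach is approached as far as the arm can. A call with a number of a shift or a turn outside -1 to 1 is refused whole. A call with a gripper value outside its range is refused whole. The fingers move at their own pace and stop on an object; "newtons" is the grip in N (left out, the last holds). Time passes only in rows, so rows that repeat a pose let the fingers close. It gives the time, the measured TCP pose, the force and the opening at its end, in the units of the state.
- sense(): the state, without advancing time (a new reading comes with each control period).
- grab_frame(name): name is "side" or "top"; returns a dict with "pixels" (384x512x3 uint8, blue, green, red), "z_map" (384x512 float32, m along the optical axis (not along the pixel's ray), 0 where there is no reading), "fx", "fy", "cx", "cy" (pixels), "world_from_camera" (4x4, takes a point from camera to world coordinates). Camera axes: x right, y down, z forward; pixel columns grow to the right and rows downward; lengths in m; the calibration is good to about 2 mm. A picture is of the moment at which its call begins.
- close_job(): hands the job in, once; it reports no verdict.
The state is a dict: "time": time; "joint_pos": joint angles; "qvel": joint speeds; "joint_torque": joint torques, N m; "position": TCP position; "tcp_rot": TCP orientation; "force": force on the tool from outside, world axes, zero at the start; "torque": the same for the moment, N m; "gripper_width": finger opening in m.
Only numpy, scipy, OpenCV 4.12 (cv2) and the standard library are available. Lean on these libraries where they do the work, as an engineer would, in place of code of your own. Each camera call takes 0.05 s, during which the arm holds its last target.

### The job

Move the four sample containers from the full rack to the empty rack, one on each place, so that their order is reversed as counted from the knob at the end of each rack: the container nearest the knob of the full rack ends farthest from the knob of the empty rack, the second nearest ends second farthest, and so on. Keep the containers upright, stand each one on the middle of its pad, and leave the timer and the petri dish where they are.

Things in the scene. Friction and masses are not known exactly. Their poses are not given: they have to be found in the camera images.
- beaker_mid (a point): The small clear open beaker, round, 44 mm across, 58 mm high, thin walls, no lid; grasp across its outside. The point is on its axis, half-way up (29 mm above its underside); z is up its axis. Loose, 20 to 85 g. At the start it stands upright on a place of the full rack, its x within 0.1 rad of the rack's x.
- vial_mid (a point): The slender round labelled vial with a white screw cap, 22 mm across, 48 mm high (body 38 mm, cap 18 mm across above it). The point is on its axis, half-way up (24 mm above its underside); z is up its axis. Loose, 20 to 85 g. At the start it stands upright on a place of the full rack, its x within 0.1 rad of the rack's x.
- square_bottle_mid (a point): The white bottle of square section 30 x 30 mm with rounded corners and a narrow grey screw cap, 72 mm high in all; the straight square part is the lower 50 mm; its flats face along x and y of its frame. The point is on its axis, half-way up (36 mm above its underside); z is up its axis. Loose, 20 to 85 g. At the start it stands upright on a place of the full rack, its x within 0.1 rad of the rack's x.
- jar_mid (a point): The white round jar, 38 mm across, 56 mm high, with a wide flat white screw lid 40 mm across on its top 13 mm. The point is on its axis, half-way up (28 mm above its underside); z is up its axis. Loose, 20 to 85 g. At the start it stands upright on a place of the full rack, its x within 0.1 rad of the rack's x.
- full_rack: Rack that holds the containers at the start: fixed plate 62 (x) by 264 mm (y). Four places in a row at x = 0, y = -96, -32, 32, 96 mm, each a dark round pad 52 mm across, its top 8 mm above the worktop; thin dividers across x beside each place, tops at 19 mm; long sides open. At the +y end a narrow tab with the black knob (y = 144 mm, 18 mm across, 32 mm high). Origin: centre of the 264 mm plate's underside; z up; any yaw.
- empty_rack: Like rack, empty at the start: fixed plate 62 (x) by 264 mm (y). Four places in a row at x = 0, y = -96, -32, 32, 96 mm, each a dark round pad 52 mm across, its top 8 mm above the worktop; thin dividers across x beside each place, tops at 19 mm; long sides open. At the +y end a narrow tab with the black knob (y = 144 mm, 18 mm across, 32 mm high). Origin: centre of the 264 mm plate's underside; z up; any yaw.
- pad_beaker: The rubber pad of the full rack on which the beaker stands at the start, 52 mm across, 2 mm thick; it is fixed and so keeps showing where the beaker came from. All four pads look alike. Origin: centre of its underside, 6 mm above the worktop.
- pad_vial: The rubber pad of the full rack on which the vial stands at the start, 52 mm across, 2 mm thick; it is fixed and so keeps showing where the vial came from. All four pads look alike. Origin: centre of its underside, 6 mm above the worktop.
- pad_square_bottle: The rubber pad of the full rack on which the square bottle stands at the start, 52 mm across, 2 mm thick; it is fixed and so keeps showing where the square bottle came from. All four pads look alike. Origin: centre of its underside, 6 mm above the worktop.
- pad_jar: The rubber pad of the full rack on which the jar stands at the start, 52 mm across, 2 mm thick; it is fixed and so keeps showing where the jar came from. All four pads look alike. Origin: centre of its underside, 6 mm above the worktop.
- bench_timer: Bystander, to be left alone: loose bench timer, 62 x 66 mm, 18 mm high. Origin: centre of its underside.
- petri_dish: Bystander, to be left alone: loose petri dish, 59 mm across, 15 mm high. Origin: centre of its underside.
Mind the look-alikes: they are no part of the job. What is shaped like the part that bears beaker_mid but black is not meant.

How it is judged:
By the outcome, as a careful person would: the job done as asked, in the order asked, and still so for the second after the job is handed in, with the robot touching nothing.
It also fails if it takes over 125 s, if anything falls off the work surface, if the arm or the gripper's body presses on something with over 40 N, if the wrist force passes 120 N, or if a joint passes its speed limit or range.

## Working session

There is one attempt and no reset: what is moved stays moved. The work goes in short steps, Python scripts to look and compute and a tool call to move; the robot and the scene stay as the last step left them, time stands still between calls to the robot, and variables do not carry over. Pictures are saved under pics/ and viewed, and the job is handed in when it is done.

Besides the shell and the picture viewer there is one more tool, called after "Call:" in YAML: its name, and indented under it one key for each argument. apply_moves: Moves the arm, as the interface text tells. Shift numbers are shares of 250 mm and turn numbers shares of 180 degrees, none past 1 either way. Its arguments: {"type":"object","properties":{"dp":{"type":"array","items":{"type":"array","items":{"type":"number","minimum":-1,"maximum":1}}},"rotation":{"type":"array","items":{"type":"array","items":{"type":"number","minimum":-1,"maximum":1}}},"jaw":{"type":"array","items":{"type":"number"}},"newtons":{"type":"number"}},"required":["dp","rotation","jaw"]}

```bash
ls; mkdir -p pics; python3 - <<'E'
from rig import *
import cv2,numpy as np,pickle
print(sense())
for n in ("top","side"):
    f=grab_frame(n); pickle.dump(f,open(f"pics/{n}0.pkl","wb"))
    cv2.imwrite(f"pics/{n}0.png",cv2.resize(f["pixels"],(800,600),interpolation=cv2.INTER_CUBIC))
    print(n,f["fx"],f["fy"],f["cx"],f["cy"]);print(f["world_from_camera"].round(4))
E
```

```text
pics
{'time': 0.0, 'joint_pos': array([-8.21100214e+01,  1.40838217e+01,  8.93246701e+01, -1.27774441e-03,
        7.67013658e+01, -9.97477297e+00]), 'qvel': array([ 0.05199547, -0.11363667,  0.08385409, -0.07507564,  0.01683517,
        0.0343703 ]), 'joint_torque': array([ 4.63748329e-04, -4.15835452e+01, -3.14599478e+01,  6.84831524e-02,
        3.31225118e-02, -1.39071503e-04]), 'position': array([ 0.19932779, -0.61809319,  0.22635091]), 'tcp_rot': array([[ 9.51781774e-01,  3.06775770e-01, -2.84698009e-04],
       [ 3.06775745e-01, -9.51779936e-01,  1.89624548e-03],
       [ 3.10752315e-04, -1.89215033e-03, -9.99998162e-01]]), 'force': array([ 0.38433161,  0.59798279, -0.73225945]), 'torque': array([ 0.00678508, -0.01502655, -0.04828442]), 'gripper_width': 0.0938157806639348}
top 349.22957524126343 349.22957524126343 255.96841953608416 184.70016288374393
[[-1.0000e-04 -9.8910e-01  1.4750e-01  4.0230e-01]
 [-1.0000e+00 -5.0000e-04 -3.9000e-03 -6.3500e-02]
 [ 3.9000e-03 -1.4750e-01 -9.8910e-01  1.0076e+00]
 [ 0.0000e+00  0.0000e+00  0.0000e+00  1.0000e+00]]
side 426.53025861887915 426.53025861887915 257.8286949646714 185.84943344409777
[[ 9.6770e-01 -9.5600e-02  2.3340e-01  2.5110e-01]
 [-2.5220e-01 -3.6370e-01  8.9670e-01 -1.1541e+00]
 [-9.0000e-04 -9.2660e-01 -3.7610e-01  5.0750e-01]
 [ 0.0000e+00  0.0000e+00  0.0000e+00  1.0000e+00]]
```

View pics/top0.png

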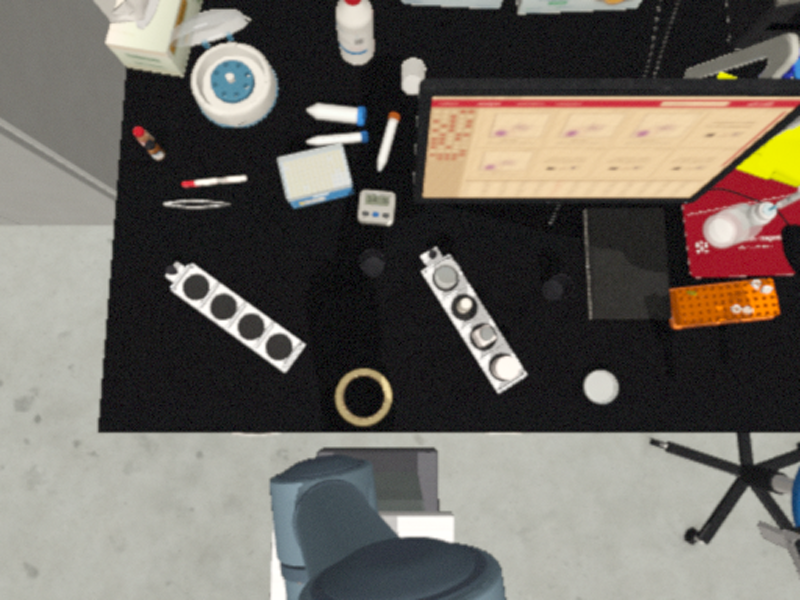

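View pics/side0.png

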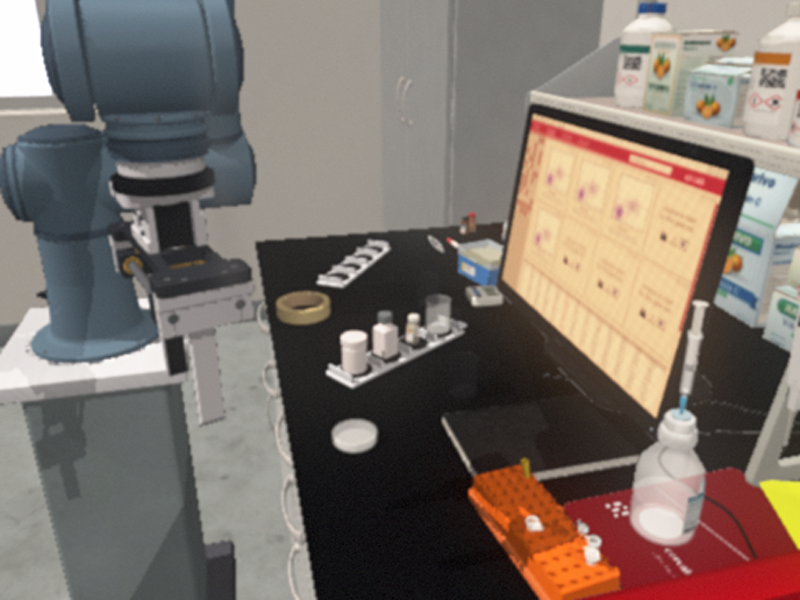

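The top picture shows the full rack at (432,257)–(510,385), with its knob at the top left. From the knob the order is beaker, vial, bottle, jar. The empty rack is at (175,268)–(290,360), also with its knob at the top left. Black beaker look-alikes stand at (372,263) and (555,287).

```bash
cat > h.py <<'E'
import numpy as np,cv2,pickle
def load(p): return pickle.load(open(p,"rb"))
def ray(f,u,v,z):
    T=f["world_from_camera"];d=T[:3,:3]@np.array([(u-f["cx"])/f["fx"],(v-f["cy"])/f["fy"],1.]);o=T[:3,3]
    return o+d*(z-o[2])/d[2]
def proj(f,p):
    T=f["world_from_camera"];c=(np.asarray(p)-T[:3,3])@T[:3,:3]
    return np.stack([f["fx"]*c[...,0]/c[...,2]+f["cx"],f["fy"]*c[...,1]/c[...,2]+f["cy"]],-1)
def cloud(f):
    z=f["z_map"];v,u=np.mgrid[:z.shape[0],:z.shape[1]]
    c=np.stack([(u-f["cx"])/f["fx"]*z,(v-f["cy"])/f["fy"]*z,z],-1)
    T=f["world_from_camera"];return c@T[:3,:3].T+T[:3,3]
E
python3 - <<'E'
from h import *
f=load("pics/top0.pkl");im=f["pixels"]
def crop(n,u0,v0,u1,v1,s):
    c=cv2.resize(im[v0:v1,u0:u1],None,fx=s,fy=s,interpolation=cv2.INTER_CUBIC)
    c=np.clip(c.astype(float)*1.0,0,255).astype(np.uint8)
    for u in range((u0+9)//10*10,u1,10): cv2.putText(c,str(u),((u-u0)*s,8),0,.3,(0,255,255));cv2.line(c,((u-u0)*s,9),((u-u0)*s,14),(0,255,255))
    for v in range((v0+9)//10*10,v1,10): cv2.putText(c,str(v),(0,(v-v0)*s+4),0,.3,(0,255,255));cv2.line(c,(20,(v-v0)*s),(26,(v-v0)*s),(0,255,255))
    cv2.imwrite(n,c)
crop("pics/full.png",262,155,342,255,6)
crop("pics/empty.png",100,162,200,242,7)
P=cloud(f)
# monitor / tall heights
for (u,v) in [(267,128),(267,60),(400,128),(480,128),(330,128),(330,90)]:
    print(u,v,P[v,u].round(3))
m=(P[...,0]>0.3)&(P[...,0]<0.8)&(P[...,1]>-0.4)&(P[...,1]<.6)&(P[...,2]>0.1)
q=P[m];print(q.min(0),q.max(0))
E
```

```text
267 128 [ 0.704 -0.098  0.064]
267 60 [ 0.749 -0.088  0.36 ]
400 128 [ 0.704 -0.471  0.065]
480 128 [ 0.724 -0.737  0.003]
330 128 [ 0.704 -0.275  0.064]
330 90 [ 0.732 -0.235  0.256]
[ 0.30000042 -0.39992225  0.10000968] [ 0.76052815 -0.04701949  1.00759336]
```

```bash
python3 - <<'E'
from h import *
for n in("top","side"):
    f=load(f"pics/{n}0.pkl");P=cloud(f)
    m=(P[...,0]>0.3)&(P[...,0]<0.9)&(P[...,1]>-0.45)&(P[...,1]<.6)&(P[...,2]>0.09)
    q=P[m]
    # grid max height
    for x in np.arange(.3,.9,.05):
        print(n,round(x,2),[ (lambda s: round(float(s.min()),2) if len(s)>3 else 0)(q[(abs(q[:,0]-x-.025)<.025)&(abs(q[:,1]-y-.05)<.05)][:,2]) for y in np.arange(-.45,.6,.1)])
E
```

```text
top 0.3 [0, 0, 0, 0.66, 0.66, 0, 0, 0, 0, 0, 0]
top 0.35 [0, 0, 0, 0, 0, 0, 0, 0, 0, 0, 0]
top 0.4 [0, 0, 0, 1.01, 0, 0, 0, 0, 0, 0, 0]
top 0.45 [0, 0, 0, 0, 0, 0, 0, 0, 0, 0, 0]
top 0.5 [0, 0, 0, 0, 0, 0, 0, 0, 0, 0, 0]
top 0.55 [0, 0, 0, 0, 0, 0, 0, 0, 0, 0, 0]
top 0.6 [0, 0, 0, 0, 0, 0, 0, 0, 0, 0, 0]
top 0.65 [0, 0, 0, 0, 0, 0, 0, 0, 0, 0, 0]
top 0.7 [0.09, 0.09, 0.09, 0.09, 0, 0, 0, 0, 0, 0, 0]
top 0.75 [0.38, 0.38, 0.38, 0.36, 0, 0, 0, 0, 0, 0, 0]
top 0.8 [0, 0, 0, 0, 0, 0, 0, 0, 0, 0, 0]
top 0.85 [0, 0, 0, 0, 0, 0, 0, 0, 0, 0, 0]
top 0.9 [0, 0, 0, 0, 0, 0, 0, 0, 0, 0, 0]
side 0.3 [0, 0, 0, 0, 0, 0, 0, 0, 0, 0, 0]
side 0.35 [0, 0, 0, 0, 0, 0, 0, 0, 0, 0, 0]
side 0.4 [0, 0, 0, 0, 0, 0, 0, 0, 0, 0, 0]
side 0.45 [0, 0, 0, 0, 0, 0, 0, 0, 0, 0, 0]
side 0.5 [0, 0, 0, 0, 0, 0, 0, 0, 0, 0, 0]
side 0.55 [0, 0, 0, 0, 0, 0, 0, 0, 0, 0, 0]
side 0.6 [0, 0, 0, 0, 0, 0, 0, 0, 0, 0, 0]
side 0.65 [0, 0, 0, 0, 0, 0, 0, 0, 0, 0, 0]
side 0.7 [0.09, 0.09, 0.09, 0.09, 0, 0, 0, 0, 0, 0, 0]
side 0.75 [0.38, 0.38, 0.38, 0.38, 0, 0, 0, 0, 0, 0, 0]
side 0.8 [0, 0, 0, 0, 0, 0, 0, 0, 0, 0, 0]
side 0.85 [0, 0, 0, 0, 0, 0, 0, 0, 0, 0, 0]
side 0.9 [0, 0, 0, 0, 0, 0, 0, 0, 0, 0, 0]
```

View pics/full.png

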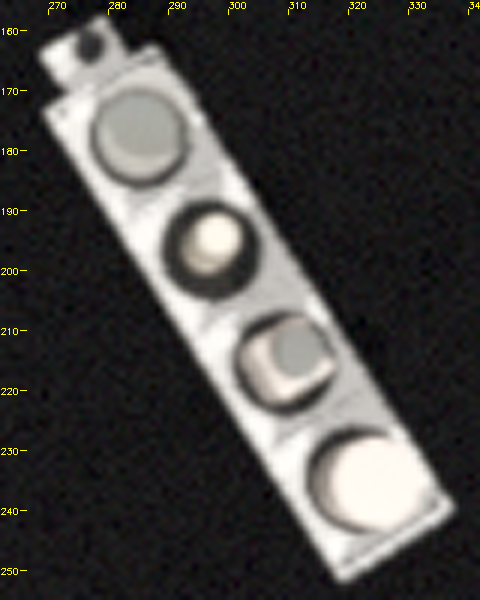

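View pics/empty.png

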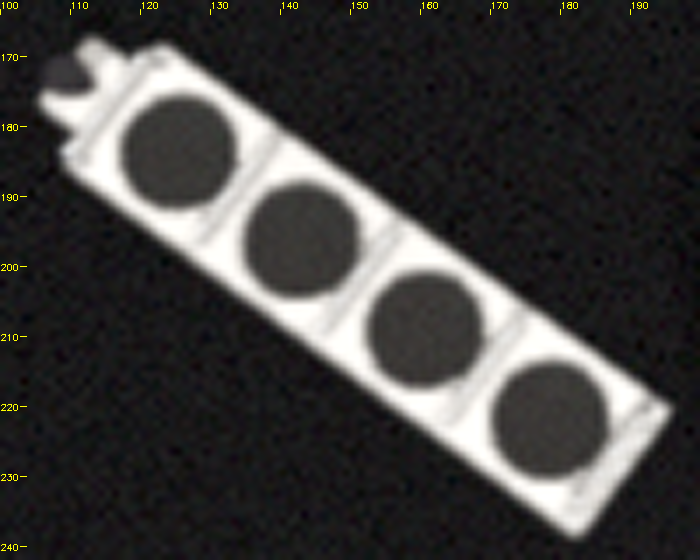

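```bash
cat > fit.py <<'E'
from h import *
from scipy.optimize import minimize
f=load("pics/top0.pkl");g=cv2.cvtColor(f["pixels"],cv2.COLOR_BGR2GRAY).astype(float)
S=8
def W(p,loc):
    c,s=np.cos(p[2]),np.sin(p[2]);return np.c_[p[0]+c*loc[:,0]-s*loc[:,1],p[1]+s*loc[:,0]+c*loc[:,1],loc[:,2]]
plate=np.array([[x,y] for x,y in[(-31,-132),(31,-132),(31,132),(-31,132)]])/1e3
th=np.linspace(0,2*np.pi,40,endpoint=False);circ=np.c_[np.cos(th),np.sin(th)]
Y=np.array([-96,-32,32,96])/1e3
objs=[[(22,50),(15,80)][:0]]
cont={3:[(.022,.008),(.022,.066)],2:[(.011,.008),(.011,.046),(.009,.056)],1:[(.021,.008),(.021,.058),(.012,.080)],0:[(.019,.008),(.020,.064)]}
def ren(p,box,full):
    u0,v0,u1,v1=box
    def poly(im,loc,val):
        q=(proj(f,W(p,loc))-[u0,v0]+.5)*S-.5
        cv2.fillPoly(im,[np.round(q*16).astype(np.int32)],val,shift=4)
    def hullpoly(im,locs,val):
        q=np.vstack([(proj(f,W(p,l))-[u0,v0]+.5)*S-.5 for l in locs]).astype(np.float32)
        cv2.fillConvexPoly(im,np.round(cv2.convexHull(q)*16).astype(np.int32),val,shift=4)
    im=np.full(((v1-v0)*S,(u1-u0)*S),12.,np.float32);m=np.zeros(im.shape,np.float32)
    hullpoly(im,[np.c_[plate,np.zeros(4)],np.c_[plate,np.full(4,.006)]],235.)
    tab=np.array([[-.02,.1325],[.02,.1325],[.02,.165],[-.02,.165]]);poly(m,np.c_[tab,np.full(4,.006)],1.)
    hullpoly(m,[np.c_[tab,np.full(4,z)] for z in(0,.032)],1.)
    for i,y in enumerate(Y):
        poly(im,np.c_[circ*.026+[0,y],np.full(40,.008)],55.)
        if full: hullpoly(m,[np.c_[circ*(r+.004)+[0,y],np.full(40,z)] for r,z in cont[i]],1.)
    for d in(-128,-64,0,64,128):
        dv=np.array([[-.028,d/1e3-.005],[.028,d/1e3-.005],[.028,d/1e3+.005],[-.028,d/1e3+.005]])
        hullpoly(m,[np.c_[dv,np.full(4,z)] for z in(.006,.019)],1.)
    im=cv2.GaussianBlur(im,(0,0),S*.5)
    sz=(u1-u0,v1-v0);return cv2.resize(im,sz,interpolation=cv2.INTER_AREA),cv2.resize(m,sz,interpolation=cv2.INTER_AREA)
def cost(p,box,full):
    im,m=ren(p,box,full);w=m<.02;d=(im-g[box[1]:box[3],box[0]:box[2]])[w]
    return np.mean(np.minimum(abs(d),90)**2)
if __name__=="__main__":
  for n,box,full,a,b in[("full",(262,155,342,255),1,(285,177),(323,235)),("empty",(100,162,200,242),0,(125,183),(178,222))]:
    A=ray(f,*a,.008);B=ray(f,*b,.008);d=A-B;p0=np.array([*(A+B)[:2]/2,np.arctan2(-d[0],d[1])])
    best=None
    for k in range(5):
        q0=p0+np.random.randn(3)*[.003,.003,.02]*(k>0)
        r=minimize(cost,q0,(box,full),method="Nelder-Mead",options=dict(initial_simplex=q0+np.vstack([np.zeros(3),np.diag([.004,.004,.03])]),xatol=1e-5,fatol=1e-3))
        if best is None or r.fun<best.fun:best=r
        print(n,r.x,r.fun)
    np.save(f"pics/{n}.npy",best.x)
    im,m=ren(best.x,box,full);o=g[box[1]:box[3],box[0]:box[2]]
    cv2.imwrite(f"pics/fit_{n}.png",cv2.resize(np.hstack([o,im,np.where(m<.02,abs(o-im),0)]),None,fx=2.6,fy=2.6,interpolation=cv2.INTER_NEAREST))
  # empty rack pads by blob
  p=np.load("pics/empty.npy")
  for i,y in enumerate(Y):
    c=proj(f,W(p,np.array([[0,y,.008]])))[0];u,v=np.round(c).astype(int)
    uu,vv=np.meshgrid(np.arange(u-11,u+12),np.arange(v-11,v+12));w=np.clip((230-g[v-11:v+12,u-11:u+12])/180,0,1)*(np.hypot(uu-c[0],vv-c[1])<10.2)
    print(i,c,(uu*w).sum()/w.sum(),(vv*w).sum()/w.sum())
E
python3 fit.py
```

```text
full [ 0.48998022 -0.20140189 -1.01858017] 233.5910287294941
full [ 0.48954169 -0.20179224 -1.01961463] 236.77407031491194
full [ 0.4895665 -0.2014997 -1.0186829] 233.38310965808842
full [ 0.48941729 -0.20156534 -1.01704025] 236.65239557498018
full [ 0.48897334 -0.20209594 -1.01789913] 236.5638898555393
empty [ 0.49933866  0.231899   -0.61512658] 393.92589870120736
empty [ 0.49937001  0.23195199 -0.61215637] 390.4809191836098
empty [ 0.49951849  0.23186041 -0.61299184] 398.3733645554686
empty [ 0.49938874  0.23192635 -0.61197123] 391.6686986084326
empty [ 0.49938206  0.23196983 -0.61019413] 397.7596348185844
0 [178.38751517 221.89783602] 178.2561241016297 221.70918109120353
1 [160.48496053 208.98220209] 160.36589003754563 208.77616622949134
2 [142.76852506 196.20084212] 142.69159777465816 196.0191337804815
3 [125.23532133 183.55167302] 125.15833266231847 183.4126741283517[ WARN:0@14.649] global loadsave.cpp:1063 imwrite_ Unsupported depth image for selected encoder is fallbacked to CV_8U.
```

```bash
python3 - <<'E'
from fit import *
p=np.load("pics/full.npy");print(p,np.load("pics/empty.npy"))
P=cloud(f);R=np.array([[np.cos(p[2]),-np.sin(p[2])],[np.sin(p[2]),np.cos(p[2])]])
L=(P[...,:2]-p[:2])@R
for n,i,z,r in[("beaker",3,.066,.022),("vial",2,.056,.009),("bottle",1,.080,.009),("jar",0,.064,.02)]:
    m=(abs(P[...,2]-z)<.006)&(np.hypot(L[...,0],L[...,1]-Y[i])<.035)
    q=L[m];print(n,m.sum(),P[m][:,2].mean().round(4) if m.any() else 0,((q.min(0)+q.max(0))/2*1e3).round(1),(q.mean(0)*1e3).round(1),(np.ptp(q,axis=0)*1e3).round(1), Y[i])
# overlays
o=cv2.resize(f["pixels"],None,fx=6,fy=6,interpolation=cv2.INTER_CUBIC)
for i,y in enumerate(Y):
    for r,z in cont[i][-1:]+cont[i][:1]:
        q=(proj(f,W(p,np.c_[circ*r+[0,y],np.full(40,z)]))+.5)*6-.5
        cv2.polylines(o,[np.round(q).astype(np.int32)],True,(0,0,255) if z>.01 else (0,255,0),1)
cv2.imwrite("pics/ov.png",o[155*6:255*6,262*6:342*6])
s=load("pics/side0.pkl");o=cv2.resize(s["pixels"],None,fx=6,fy=6,interpolation=cv2.INTER_CUBIC)
def dl(loc,c,cl=True):
    q=(proj(s,W(p,loc))+.5)*6-.5;cv2.polylines(o,[np.round(q).astype(np.int32)],cl,c,1)
dl(np.c_[plate,np.full(4,.006)],(255,0,0))
for i,y in enumerate(Y):
    for r,z in cont[i]: dl(np.c_[circ*r+[0,y],np.full(40,z)],(0,0,255))
    dl(np.c_[circ*.026+[0,y],np.full(40,.008)],(0,255,0))
cv2.imwrite("pics/ovs.png",o[180*6:250*6,205*6:305*6])
E
```

```text
[ 0.4895665 -0.2014997 -1.0186829] [ 0.49937001  0.23195199 -0.61215637]
beaker 50 0.0652 [-1.2 98.9] [  1.7 100.5] [43.  43.3] 0.096
vial 33 0.0555 [-1.  36.4] [-1.5 36.6] [16.5 15.7] 0.032
bottle 59 0.0799 [ -2.7 -28.1] [ -3.1 -27.9] [21.  20.4] -0.032
jar 176 0.064 [ -2.7 -94.8] [ -2.8 -94.6] [39.5 38.6] -0.096
```

View pics/ov.png

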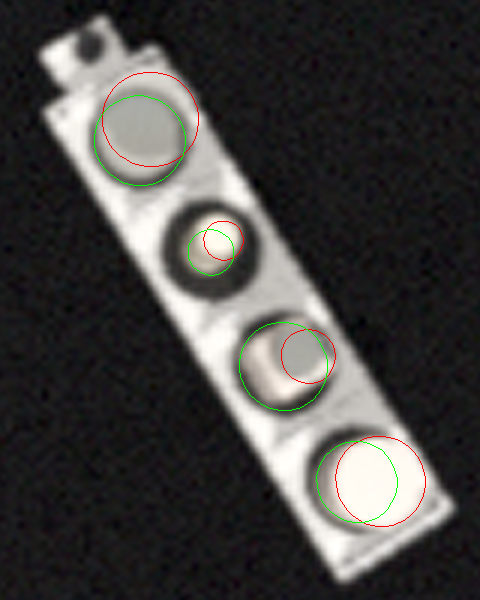

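View pics/ovs.png

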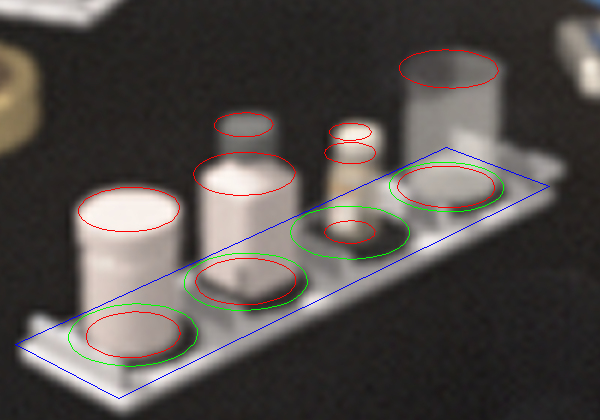

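```bash
cat > plan.py <<'E'
import numpy as np
from rig import sense
from scipy.spatial.transform import Rotation as Ro
F=np.load("pics/full.npy");E=np.load("pics/empty.npy")
def loc(p,x,y): 
    c,s=np.cos(p[2]),np.sin(p[2]);x/=1e3;y/=1e3;return np.array([p[0]+c*x-s*y,p[1]+s*x+c*y])
def go(xy,z,yaw):   # yaw: angle of tool y axis (rack x angle)
    s=sense();R=s["tcp_rot"];t=np.array([*xy,z])
    y=np.array([np.cos(yaw),np.sin(yaw),0]);zz=np.array([0,0,-1.]);Rt=np.c_[np.cross(y,zz),y,zz]
    d=R.T@(t-s["position"]);rv=Ro.from_matrix(R.T@Rt).as_rotvec()
    print("t",s["time"],"pos",s["position"].round(4),"w",round(s["gripper_width"],4),"F",s["force"].round(1))
    print("target",t.round(4),"mm",(d*1e3).round(1),"deg",np.degrees(rv).round(2)," dp",(d/.25).round(4),"rot",(rv/np.pi).round(4))
E
python3 - <<'E'
from plan import *
go(loc(F,-2.7,-94.7),.14,F[2])
E
```

```text
t 0.1 pos [ 0.1993 -0.6182  0.2265] w 0.0937 F [-0.2 -0.1  0.3]
target [ 0.4075 -0.2489  0.14  ] mm [ 311.4 -287.5   87. ] deg [ -0.09  -0.03 -13.77]  dp [ 1.2457 -1.1499  0.3481] rot [-0.0005 -0.0002 -0.0765]
```

Call:
apply_moves:
  dp:
    - [0.1,-0.09,0]
    - [0.3,-0.28,0]
    - [0.5,-0.47,0]
    - [0.7,-0.66,0]
    - [0.85,-0.8,0]
    - [0.95,-0.88,0]
    - [0.95,-0.88,0]
  rotation:
    - [0,0,-0.02]
    - [0,0,-0.04]
    - [0,0,-0.06]
    - [0,0,-0.0765]
    - [0,0,-0.0765]
    - [0,0,-0.0765]
    - [0,0,-0.0765]
  jaw: [1,1,1,1,1,1,1]
  newtons: 10

```text
time: 0.98
position: [0.3588, -0.3344, 0.2271]
tcp_rot: [[0.849, 0.528, -0.0], [0.528, -0.849, 0.0], [0.0, -0.0, -1.0]]
force: [-0.3, -0.5, -0.6]
gripper_width: 0.0938
```

```bash
python3 - <<'E'
from plan import *
go(loc(F,-2.7,-94.7),.14,F[2])
E
```

```text
t 0.975 pos [ 0.3588 -0.3344  0.2271] w 0.0938 F [-0.3 -0.5 -0.6]
target [ 0.4075 -0.2489  0.14  ] mm [ 86.5 -46.8  87.1] deg [-0.03 -0.    0.23]  dp [ 0.346  -0.1873  0.3486] rot [-0.0002 -0.      0.0013]
```

Call:
apply_moves:
  dp:
    - [0.12,-0.06,0.1]
    - [0.24,-0.13,0.22]
    - [0.346,-0.187,0.34]
    - [0.346,-0.187,0.348]
    - [0.346,-0.187,0.348]
    - [0.346,-0.187,0.348]
  rotation:
    - [0,0,0.0013]
    - [0,0,0.0013]
    - [0,0,0.0013]
    - [0,0,0.0013]
    - [0,0,0.0013]
    - [0,0,0.0013]
  jaw: [1,1,1,1,1,1]

```text
time: 1.72
position: [0.4074, -0.2531, 0.1419]
tcp_rot: [[0.854, 0.52, 0.002], [0.52, -0.854, -0.002], [0.0, 0.003, -1.0]]
force: [-0.2, 0.3, -1.0]
gripper_width: 0.0941
```

```bash
python3 - <<'E'
from plan import *
go(loc(F,-2.7,-94.7),.038,F[2])
from rig import *
import cv2
f=grab_frame("side");o=f["pixels"][120:260,170:320]
cv2.imwrite("pics/s1.png",cv2.resize(o,None,fx=4,fy=4,interpolation=cv2.INTER_CUBIC))
E
```

```text
t 1.725 pos [ 0.4074 -0.2531  0.1419] w 0.0941 F [-0.2  0.3 -1. ]
target [ 0.4075 -0.2489  0.038 ] mm [  2.3  -3.8 103.9] deg [ 0.15 -0.02 -0.33]  dp [ 0.0091 -0.0153  0.4156] rot [ 0.0009 -0.0001 -0.0018]
```

View pics/s1.png

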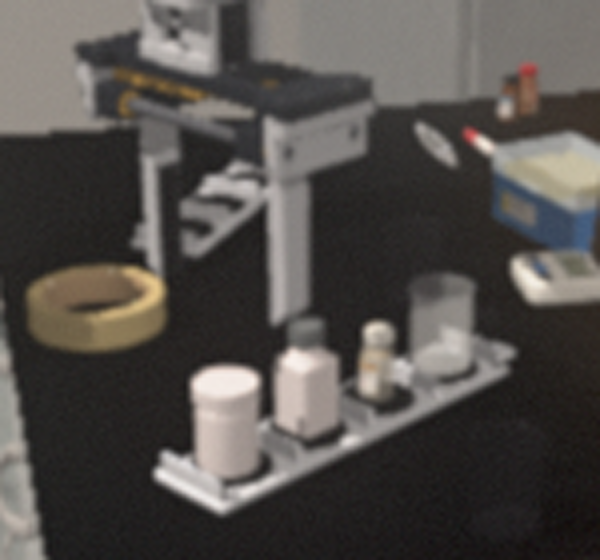

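The side picture shows the open gripper above the jar, which is at (227,420). The jaws are set across the rack. Next I check that the arm has settled.

```bash
python3 - <<'E'
from plan import *
go(loc(F,-2.7,-94.7),.038,F[2])
E
```

```text
t 1.775 pos [ 0.4073 -0.2529  0.1418] w 0.0941 F [0.5 0.1 0.1]
target [ 0.4075 -0.2489  0.038 ] mm [  2.2  -3.6 103.8] deg [ 0.14 -0.02 -0.32]  dp [ 0.0089 -0.0144  0.4151] rot [ 0.0008 -0.0001 -0.0018]
```

Call:
apply_moves:
  dp:
    - [0.009,-0.0144,0.0]
    - [0.009,-0.0144,0.1]
    - [0.009,-0.0144,0.18]
    - [0.009,-0.0144,0.18]
    - [0.009,-0.0144,0.18]
  rotation:
    - [0,0,-0.0018]
    - [0,0,-0.0018]
    - [0,0,-0.0018]
    - [0,0,-0.0018]
    - [0,0,-0.0018]
  jaw: [1,1,1,1,1]

```text
time: 2.4
position: [0.4076, -0.2475, 0.0964]
tcp_rot: [[0.851, 0.526, 0.001], [0.526, -0.851, -0.001], [0.0, 0.001, -1.0]]
force: [-0.0, 0.4, 0.1]
gripper_width: 0.0942
```

```bash
python3 - <<'E'
from plan import *
go(loc(F,-2.7,-94.7),.038,F[2])
E
```

```text
t 2.4 pos [ 0.4076 -0.2475  0.0964] w 0.0942 F [-0.   0.4  0.1]
target [ 0.4075 -0.2489  0.038 ] mm [-0.8  1.1 58.4] deg [ 0.08 -0.02  0.09]  dp [-0.0033  0.0043  0.2336] rot [ 0.0005 -0.0001  0.0005]
```

Call:
apply_moves:
  dp:
    - [-0.003,0.004,0.08]
    - [-0.003,0.004,0.16]
    - [-0.003,0.004,0.22]
    - [-0.003,0.004,0.233]
    - [-0.003,0.004,0.233]
    - [-0.003,0.004,0.233]
  rotation:
    - [0,0,0]
    - [0,0,0]
    - [0,0,0]
    - [0,0,0]
    - [0,0,0]
    - [0,0,0]
  jaw: [1,1,1,1,1,1]

```text
time: 3.15
position: [0.4075, -0.2487, 0.038]
tcp_rot: [[0.851, 0.526, 0.001], [0.526, -0.851, -0.001], [0.0, 0.001, -1.0]]
force: [-0.1, 0.8, 0.1]
gripper_width: 0.094
```

```bash
python3 - <<'E'
from plan import *
go(loc(F,-2.7,-94.7),.038,F[2])
from rig import *
import cv2,pickle
for n in("side","top"):
    f=grab_frame(n);o=f["pixels"][150:260,190:320] if n=="side" else f["pixels"][150:260,260:380]
    pickle.dump(f,open(f"pics/{n}2.pkl","wb"))
    cv2.imwrite(f"pics/{n}2.png",cv2.resize(o,None,fx=5,fy=5,interpolation=cv2.INTER_CUBIC))
E
```

```text
t 3.15 pos [ 0.4075 -0.2487  0.038 ] w 0.094 F [-0.1  0.8  0.1]
target [ 0.4075 -0.2489  0.038 ] mm [-0.1  0.1 -0. ] deg [ 0.08 -0.02  0.09]  dp [-0.0004  0.0006 -0.0001] rot [ 0.0005 -0.0001  0.0005]
```

View pics/side2.png

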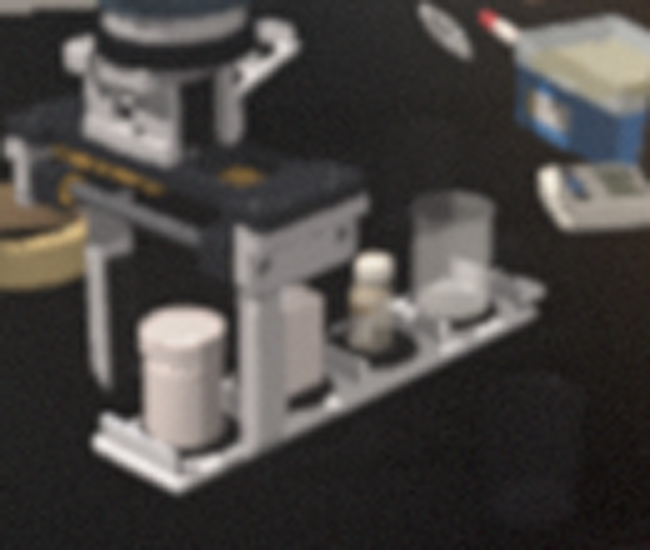

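The side picture shows the fingers on either side of the jar (183,380), evenly spaced, so I close them.

Call:
apply_moves:
  dp:
    - [0,0,0]
    - [0,0,0]
    - [0,0,0]
    - [0,0,0]
    - [0,0,0]
    - [0,0,0]
  rotation:
    - [0,0,0]
    - [0,0,0]
    - [0,0,0]
    - [0,0,0]
    - [0,0,0]
    - [0,0,0]
  jaw: [0.4,0,-0.4,-0.4,-0.4,-0.4]
  newtons: 10

```text
time: 4.0
position: [0.407, -0.2483, 0.0372]
tcp_rot: [[0.851, 0.526, 0.0], [0.526, -0.851, -0.0], [-0.0, 0.0, -1.0]]
force: [0.1, -0.1, -0.8]
gripper_width: 0.0397
```

Call:
apply_moves:
  dp:
    - [0,0,0]
    - [0,0,0]
  rotation:
    - [0,0,0]
    - [0,0,0]
  jaw: [-0.4,-0.4]

```text
time: 4.25
position: [0.4071, -0.2483, 0.0372]
tcp_rot: [[0.851, 0.526, 0.0], [0.526, -0.851, -0.0], [0.0, 0.0, -1.0]]
force: [-0.3, -1.2, -0.5]
gripper_width: 0.0396
```

The width of 39.6 mm suggests the pads are on the lid. I regrip 4.5 mm lower, on the body.

Call:
apply_moves:
  dp:
    - [0,0,0]
    - [0,0,0]
    - [0,0,0.01]
    - [0,0,0.018]
    - [0,0,0.018]
    - [0,0,0.018]
    - [0,0,0.018]
    - [0,0,0.018]
    - [0,0,0.018]
  rotation:
    - [0,0,0]
    - [0,0,0]
    - [0,0,0]
    - [0,0,0]
    - [0,0,0]
    - [0,0,0]
    - [0,0,0]
    - [0,0,0]
    - [0,0,0]
  jaw: [0.0,0.0,0,0,-0.4,-0.4,-0.4,-0.4,-0.4]

```text
time: 5.38
position: [0.407, -0.2482, 0.0327]
tcp_rot: [[0.851, 0.526, -0.0], [0.526, -0.851, 0.0], [0.0, -0.0, -1.0]]
force: [-0.5, 0.1, -1.5]
gripper_width: 0.0396
```

Call:
apply_moves:
  dp:
    - [0,0,-0.05]
    - [0,0,-0.15]
    - [0,0,-0.27]
    - [0,0,-0.38]
    - [0,0,-0.4]
    - [0,0,-0.4]
  rotation:
    - [0,0,0]
    - [0,0,0]
    - [0,0,0]
    - [0,0,0]
    - [0,0,0]
    - [0,0,0]
  jaw: [-0.4,-0.4,-0.4,-0.4,-0.4,-0.4]

```text
time: 6.12
position: [0.4069, -0.2482, 0.1327]
tcp_rot: [[0.851, 0.526, 0.0], [0.526, -0.851, -0.0], [0.0, 0.0, -1.0]]
force: [0.7, -0.2, -0.6]
gripper_width: 0.0395
```

```bash
python3 - <<'E'
from plan import *
from rig import *
import cv2,pickle
for n in("side",):
    f=grab_frame(n);o=f["pixels"][120:260,190:320]
    pickle.dump(f,open(f"pics/{n}3.pkl","wb"))
    cv2.imwrite(f"pics/{n}3.png",cv2.resize(o,None,fx=4,fy=4,interpolation=cv2.INTER_CUBIC))
go(loc(E,0,96),.133,E[2])
E
```

```text
t 6.175 pos [ 0.4066 -0.2478  0.1319] w 0.0396 F [ 0.2 -0.6 -1.2]
target [0.5545 0.3105 0.133 ] mm [ 419.5 -397.1   -0.7] deg [ -0.08   0.   -23.2 ]  dp [ 1.6779 -1.5883 -0.0028] rot [-0.0004  0.     -0.1289]
```

View pics/side3.png

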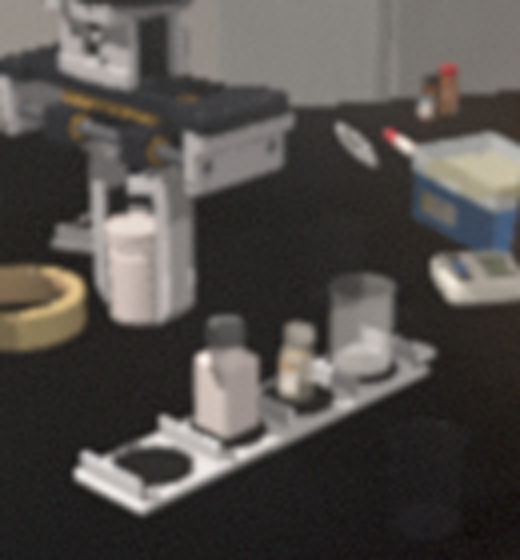

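The jar hangs upright between the fingers and its pad (152,465) is clear. I carry it to the empty rack.

Call:
apply_moves:
  dp:
    - [0.05,-0.05,0]
    - [0.15,-0.14,0]
    - [0.27,-0.26,0]
    - [0.39,-0.37,0]
    - [0.51,-0.48,0]
    - [0.63,-0.6,0]
    - [0.75,-0.71,0]
    - [0.84,-0.79,0]
    - [0.9,-0.85,0]
    - [0.9,-0.85,0]
  rotation:
    - [0,0,-0.01]
    - [0,0,-0.02]
    - [0,0,-0.03]
    - [0,0,-0.045]
    - [0,0,-0.06]
    - [0,0,-0.075]
    - [0,0,-0.09]
    - [0,0,-0.11]
    - [0,0,-0.12]
    - [0,0,-0.129]
  jaw: [-0.4,-0.4,-0.4,-0.4,-0.4,-0.4,-0.4,-0.4,-0.4,-0.4]

```text
time: 7.42
position: [0.4857, 0.0526, 0.1317]
tcp_rot: [[0.57, 0.821, -0.002], [0.821, -0.57, 0.0], [-0.001, -0.002, -1.0]]
force: [-0.3, 0.5, -1.2]
gripper_width: 0.0395
```

```bash
python3 - <<'E'
from plan import *
go(loc(E,0,96),.133,E[2])
E
```

```text
t 7.425 pos [0.4857 0.0526 0.1317] w 0.0395 F [-0.3  0.5 -1.2]
target [0.5545 0.3105 0.133 ] mm [251.1 -90.5  -1.4] deg [-0.11  0.05  0.3 ]  dp [ 1.0043 -0.3622 -0.0055] rot [-0.0006  0.0003  0.0017]
```

Call:
apply_moves:
  dp:
    - [0.06,-0.02,-0.005]
    - [0.18,-0.06,-0.005]
    - [0.32,-0.11,-0.005]
    - [0.46,-0.165,-0.005]
    - [0.6,-0.215,-0.005]
    - [0.74,-0.265,-0.005]
    - [0.86,-0.31,-0.005]
    - [0.95,-0.343,-0.005]
    - [0.998,-0.36,-0.005]
    - [0.998,-0.36,-0.005]
  rotation:
    - [0,0,0.0017]
    - [0,0,0.0017]
    - [0,0,0.0017]
    - [0,0,0.0017]
    - [0,0,0.0017]
    - [0,0,0.0017]
    - [0,0,0.0017]
    - [0,0,0.0017]
    - [0,0,0.0017]
    - [0,0,0.0017]
  jaw: [-0.4,-0.4,-0.4,-0.4,-0.4,-0.4,-0.4,-0.4,-0.4,-0.4]

```text
time: 8.68
position: [0.5561, 0.3066, 0.1335]
tcp_rot: [[0.578, 0.816, -0.001], [0.816, -0.578, -0.001], [-0.001, -0.0, -1.0]]
force: [-0.2, 0.1, -0.9]
gripper_width: 0.0395
```

```bash
python3 - <<'E'
from plan import *
go(loc(E,0,96),.0335,E[2])
from rig import *
import cv2,pickle
for n in("side","top"):
    f=grab_frame(n);pickle.dump(f,open(f"pics/{n}4.pkl","wb"))
go(loc(E,0,96),.0335,E[2])
E
```

```text
t 8.675 pos [0.5561 0.3066 0.1335] w 0.0395 F [-0.2  0.1 -0.9]
target [0.5545 0.3105 0.0335] mm [  2.4  -3.5 100. ] deg [-0.02  0.05 -0.24]  dp [ 0.0096 -0.014   0.3999] rot [-0.0001  0.0003 -0.0014]
t 8.775 pos [0.556  0.3059 0.1336] w 0.0396 F [-0.3  0.3  0.2]
target [0.5545 0.3105 0.0335] mm [  3.   -3.8 100.1] deg [-0.02  0.05 -0.31]  dp [ 0.0119 -0.0154  0.4005] rot [-0.0001  0.0003 -0.0017]
```

Call:
apply_moves:
  dp:
    - [0.0115,-0.015,0.05]
    - [0.0115,-0.015,0.13]
    - [0.0115,-0.015,0.21]
    - [0.0115,-0.015,0.26]
    - [0.0115,-0.015,0.28]
    - [0.0115,-0.015,0.28]
    - [0.0115,-0.015,0.28]
  rotation:
    - [0,0,-0.0016]
    - [0,0,-0.0016]
    - [0,0,-0.0016]
    - [0,0,-0.0016]
    - [0,0,-0.0016]
    - [0,0,-0.0016]
    - [0,0,-0.0016]
  jaw: [-0.4,-0.4,-0.4,-0.4,-0.4,-0.4,-0.4]

```text
time: 9.65
position: [0.5555, 0.3115, 0.0648]
tcp_rot: [[0.575, 0.818, 0.001], [0.818, -0.575, 0.001], [0.001, 0.001, -1.0]]
force: [-0.0, 0.7, -0.9]
gripper_width: 0.0398
```

```bash
python3 - <<'E'
from plan import *
from rig import *
import cv2,pickle
for n in("side","top"):
    f=grab_frame(n);pickle.dump(f,open(f"pics/{n}5.pkl","wb"))
    o=f["pixels"][110:210,170:290] if n=="side" else f["pixels"][150:250,90:210]
    cv2.imwrite(f"pics/{n}5.png",cv2.resize(o,None,fx=5,fy=5,interpolation=cv2.INTER_CUBIC))
go(loc(E,0,96),.0335,E[2])
E
```

```text
t 9.75 pos [0.5554 0.3115 0.0648] w 0.0397 F [ 0.4 -0.4 -1.6]
target [0.5545 0.3105 0.0335] mm [-1.3 -0.2 31.3] deg [ 0.05 -0.07  0.01]  dp [-0.0054 -0.0009  0.1252] rot [ 0.0003 -0.0004  0.    ]
```

View pics/side5.png

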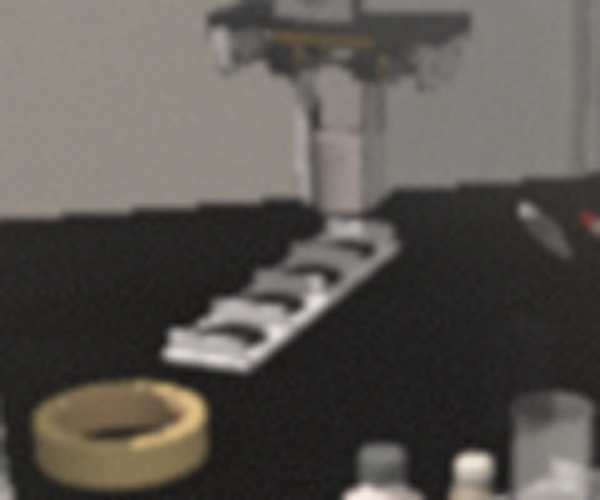

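View pics/top5.png

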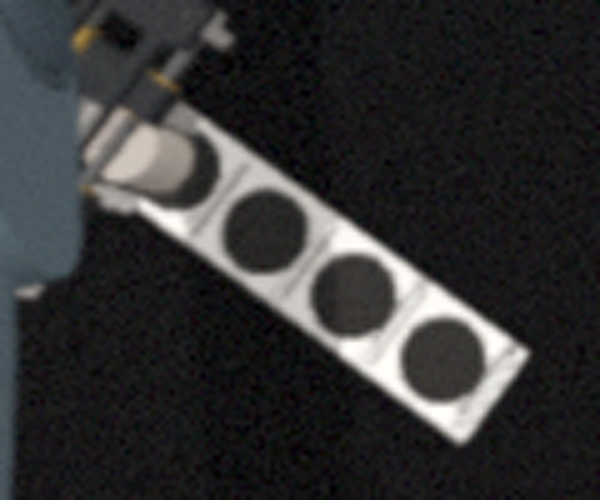

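The side and top pictures show the jar over the knob-end place of the empty rack; in the top picture it is at (150,155). I lower it the rest of the way.

Call:
apply_moves:
  dp:
    - [-0.005,0,0.05]
    - [-0.005,0,0.09]
    - [-0.005,0,0.115]
    - [-0.005,0,0.125]
    - [-0.005,0,0.125]
    - [-0.005,0,0.126]
  rotation:
    - [0,0,0]
    - [0,0,0]
    - [0,0,0]
    - [0,0,0]
    - [0,0,0]
    - [0,0,0]
  jaw: [-0.4,-0.4,-0.4,-0.4,-0.4,-0.4]

```text
time: 10.5
position: [0.5544, 0.3103, 0.0326]
tcp_rot: [[0.575, 0.818, 0.001], [0.818, -0.575, 0.0], [0.0, 0.0, -1.0]]
force: [-0.3, -0.4, 0.1]
gripper_width: 0.0396
```

```bash
python3 - <<'E'
from plan import *
go(loc(E,0,96),.0327,E[2])
E
```

```text
t 10.5 pos [0.5544 0.3103 0.0326] w 0.0396 F [-0.3 -0.4  0.1]
target [0.5545 0.3105 0.0327] mm [ 0.3  0.  -0.1] deg [ 0.02 -0.02  0.  ]  dp [ 0.001   0.     -0.0004] rot [ 0.0001 -0.0001  0.    ]
```

Placed with no contact force. I open the jaws and lift.

Call:
apply_moves:
  dp:
    - [0,0,0]
    - [0,0,0]
    - [0,0,0]
    - [0,0,0]
    - [0,0,-0.08]
    - [0,0,-0.2]
    - [0,0,-0.32]
    - [0,0,-0.4]
    - [0,0,-0.42]
    - [0,0,-0.42]
  rotation:
    - [0,0,0]
    - [0,0,0]
    - [0,0,0]
    - [0,0,0]
    - [0,0,0]
    - [0,0,0]
    - [0,0,0]
    - [0,0,0]
    - [0,0,0]
    - [0,0,0]
  jaw: [0.1,0.5,1,1,1,1,1,1,1,1]

```text
time: 11.75
position: [0.5539, 0.3101, 0.1372]
tcp_rot: [[0.575, 0.818, -0.0], [0.818, -0.575, -0.0], [-0.0, -0.0, -1.0]]
force: [-0.7, -0.3, 0.5]
gripper_width: 0.094
```

```bash
python3 - <<'E'
from plan import *
go(loc(F,-2.9,-28),.138,F[2])
E
```

```text
t 11.75 pos [0.5539 0.3101 0.1372] w 0.094 F [-0.7 -0.3  0.5]
target [ 0.4642 -0.2137  0.138 ] mm [-480.3  227.6   -0.7] deg [-1.000e-02  3.000e-02  2.329e+01]  dp [-1.9211  0.9104 -0.0026] rot [-1.000e-04  1.000e-04  1.294e-01]
```

Call:
apply_moves:
  dp:
    - [-0.08,0.04,0]
    - [-0.24,0.11,0]
    - [-0.42,0.2,0]
    - [-0.6,0.285,0]
    - [-0.77,0.365,0]
    - [-0.9,0.425,0]
    - [-0.98,0.465,0]
    - [-0.98,0.465,0]
  rotation:
    - [0,0,0.01]
    - [0,0,0.03]
    - [0,0,0.05]
    - [0,0,0.07]
    - [0,0,0.09]
    - [0,0,0.11]
    - [0,0,0.1294]
    - [0,0,0.1294]
  jaw: [1,1,1,1,1,1,1,1]

```text
time: 12.75
position: [0.5073, 0.0412, 0.1364]
tcp_rot: [[0.853, 0.522, -0.002], [0.522, -0.853, 0.0], [-0.002, -0.001, -1.0]]
force: [0.3, 0.8, 0.6]
gripper_width: 0.094
```

```bash
python3 - <<'E'
from plan import *
from rig import *
import cv2,pickle
for n in("side","top"):
    f=grab_frame(n);pickle.dump(f,open(f"pics/{n}6.pkl","wb"))
    o=f["pixels"][110:210,170:290] if n=="side" else f["pixels"][150:250,90:210]
    cv2.imwrite(f"pics/{n}6.png",cv2.resize(o,None,fx=5,fy=5,interpolation=cv2.INTER_CUBIC))
go(loc(F,-2.9,-28),.138,F[2])
E
```

```text
t 12.85 pos [0.5078 0.0428 0.1368] w 0.0938 F [0.  0.6 0.4]
target [ 0.4642 -0.2137  0.138 ] mm [-171.6  195.6   -1.3] deg [-0.06  0.05 -0.03]  dp [-0.6864  0.7822 -0.005 ] rot [-0.0003  0.0003 -0.0001]
```

View pics/top6.png

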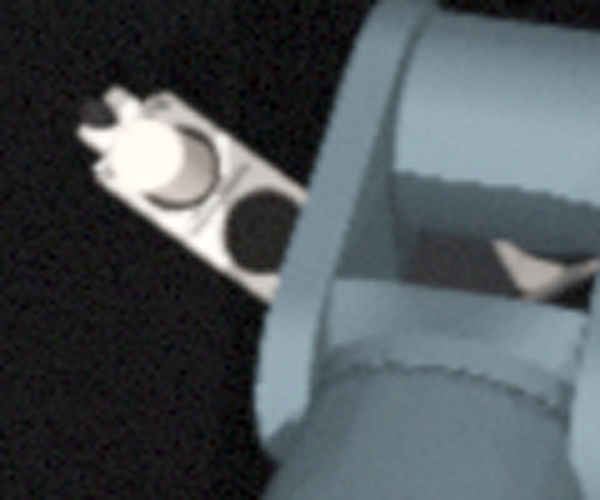

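View pics/side6.png

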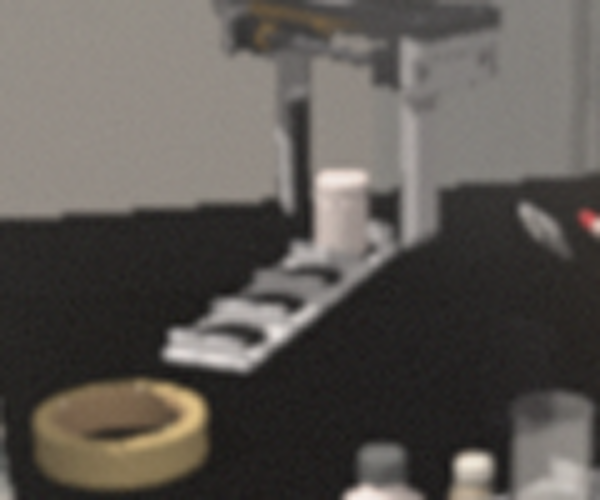

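The jar stands upright on the knob-end pad; in the top picture its lid is at (145,160). I measure its offset from the pad centre.

```bash
cat > chk.py <<'E'
from h import *
def top_off(f,p,y,z,r):
    P=cloud(f);R=np.array([[np.cos(p[2]),-np.sin(p[2])],[np.sin(p[2]),np.cos(p[2])]])
    L=(P[...,:2]-p[:2])@R
    m=(abs(P[...,2]-z)<.006)&(np.hypot(L[...,0],L[...,1]-y)<.035);q=L[m]
    return m.sum(),P[m][:,2].mean().round(4),((q.min(0)+q.max(0))/2*1e3-[0,y*1e3]).round(1),(q.mean(0)*1e3-[0,y*1e3]).round(1),(np.ptp(q,axis=0)*1e3).round(1)
E
python3 - <<'E'
from chk import *
E=np.load("pics/empty.npy")
f=load("pics/top6.pkl")
print(top_off(f,E,.096,.064,.02))
o=cv2.resize(f["pixels"],None,fx=8,fy=8,interpolation=cv2.INTER_CUBIC)
th=np.linspace(0,2*np.pi,60);c,s=np.cos(E[2]),np.sin(E[2])
for r,z,col in[(.02,.064,(0,0,255)),(.026,.008,(0,255,0)),(.019,.008,(255,0,0))]:
    x=r*np.cos(th);y=r*np.sin(th)+.096
    q=(proj(f,np.c_[E[0]+c*x-s*y,E[1]+s*x+c*y,np.full(60,z)])+.5)*8-.5
    cv2.polylines(o,[np.round(q).astype(np.int32)],True,col,1)
cv2.imwrite("pics/ov6.png",o[160*8:215*8,100*8:160*8])
E
```

```text
(np.int64(168), np.float64(0.0638), array([ 1.2, -1.5]), array([ 1.2, -2.1]), array([38.3, 39.7]))
```

View pics/ov6.png

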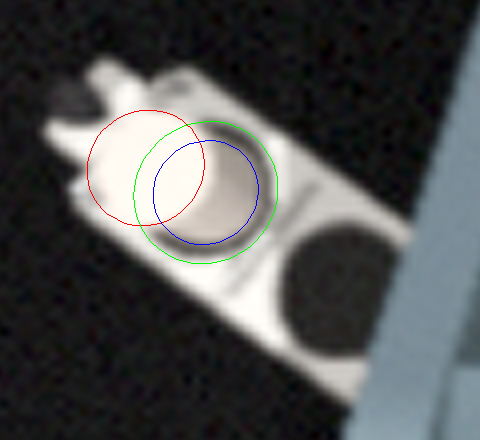

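Jar offset from the pad centre is about (1.2, -2) mm, which is acceptable. I'll bias the next placement to compensate. Next is the bottle.

Call:
apply_moves:
  dp:
    - [-0.06,0.07,0]
    - [-0.18,0.2,0]
    - [-0.31,0.35,0]
    - [-0.45,0.51,0]
    - [-0.57,0.65,0]
    - [-0.65,0.74,-0.005]
    - [-0.686,0.782,-0.005]
    - [-0.686,0.782,-0.005]
    - [-0.686,0.782,-0.005]
    - [-0.686,0.782,-0.005]
  rotation:
    - [0,0,0]
    - [0,0,0]
    - [0,0,0]
    - [0,0,0]
    - [0,0,0]
    - [0,0,0]
    - [0,0,0]
    - [0,0,0]
    - [0,0,0]
    - [0,0,0]
  jaw: [1,1,1,1,1,1,1,1,1,1]

```text
time: 14.1
position: [0.4652, -0.2124, 0.1386]
tcp_rot: [[0.851, 0.526, -0.0], [0.526, -0.851, 0.0], [-0.0, -0.0, -1.0]]
force: [0.3, 0.0, 0.4]
gripper_width: 0.0939
```

```bash
python3 - <<'E'
from plan import *
go(loc(F,-2.9,-28),.034,F[2])
E
```

```text
t 14.1 pos [ 0.4652 -0.2124  0.1386] w 0.0939 F [0.3 0.  0.4]
target [ 0.4642 -0.2137  0.034 ] mm [ -1.6   0.6 104.6] deg [-0.02  0.    0.1 ]  dp [-0.0063  0.0026  0.4183] rot [-0.0001  0.      0.0005]
```

Call:
apply_moves:
  dp:
    - [-0.006,0.0026,0.06]
    - [-0.006,0.0026,0.16]
    - [-0.006,0.0026,0.26]
    - [-0.006,0.0026,0.35]
    - [-0.006,0.0026,0.4]
    - [-0.006,0.0026,0.418]
    - [-0.006,0.0026,0.418]
    - [-0.006,0.0026,0.418]
  rotation:
    - [0,0,0]
    - [0,0,0]
    - [0,0,0]
    - [0,0,0]
    - [0,0,0]
    - [0,0,0]
    - [0,0,0]
    - [0,0,0]
  jaw: [1,1,1,1,1,1,1,1]

```text
time: 15.1
position: [0.4647, -0.2152, 0.035]
tcp_rot: [[0.851, 0.525, 0.001], [0.525, -0.851, -0.001], [0.001, 0.002, -1.0]]
force: [-0.4, -0.3, 0.4]
gripper_width: 0.0943
```

Call:
apply_moves:
  dp:
    - [0,0,0]
    - [0,0,0]
    - [0,0,0]
    - [0,0,0]
    - [0,0,0]
    - [0,0,0]
    - [0,0,0]
    - [0,0,0]
  rotation:
    - [0,0,0]
    - [0,0,0]
    - [0,0,0]
    - [0,0,0]
    - [0,0,0]
    - [0,0,0]
    - [0,0,0]
    - [0,0,0]
  jaw: [0.4,0,-0.3,-0.5,-0.6,-0.6,-0.6,-0.6]

```text
time: 16.1
position: [0.4641, -0.2148, 0.0342]
tcp_rot: [[0.851, 0.525, -0.0], [0.525, -0.851, 0.0], [-0.0, -0.0, -1.0]]
force: [0.1, 0.2, -0.3]
gripper_width: 0.0303
```

```bash
python3 - <<'E'
from plan import *
from rig import *
import cv2,pickle
f=grab_frame("side");o=f["pixels"][130:250,190:320]
cv2.imwrite("pics/s7.png",cv2.resize(o,None,fx=5,fy=5,interpolation=cv2.INTER_CUBIC))
go(loc(F,-2.9,-28),.034,F[2])
E
```

```text
t 16.15 pos [ 0.4641 -0.2148  0.0342] w 0.0303 F [-1.2  0.4 -0.3]
target [ 0.4642 -0.2137  0.034 ] mm [ 0.7 -0.8  0.2] deg [-0.01  0.    0.  ]  dp [ 0.0027 -0.0033  0.0007] rot [-0.0001  0.      0.    ]
```

View pics/s7.png

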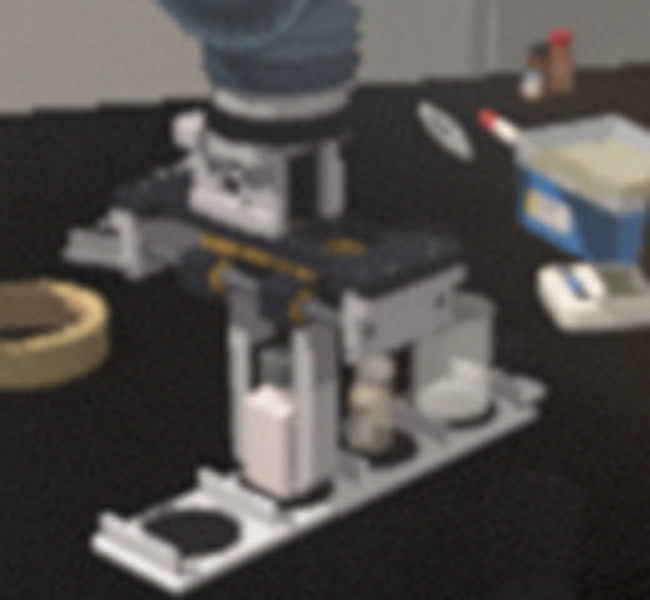

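The bottle is gripped at a width of 30.3 mm and stands straight in the fingers at (270,440). I lift and carry it.

Call:
apply_moves:
  dp:
    - [0,0,-0.05]
    - [0,0,-0.15]
    - [0,0,-0.27]
    - [0,0,-0.37]
    - [0,0,-0.4]
    - [0,0,-0.4]
    - [0,0,-0.4]
  rotation:
    - [0,0,0]
    - [0,0,0]
    - [0,0,0]
    - [0,0,0]
    - [0,0,0]
    - [0,0,0]
    - [0,0,0]
  jaw: [-0.6,-0.6,-0.6,-0.6,-0.6,-0.6,-0.6]

```text
time: 17.02
position: [0.4635, -0.2143, 0.1331]
tcp_rot: [[0.851, 0.524, -0.002], [0.524, -0.851, 0.001], [-0.001, -0.002, -1.0]]
force: [0.2, -0.5, -1.7]
gripper_width: 0.03
```

```bash
python3 - <<'E'
from plan import *
go(loc(E,-1.2,32.8),.134,E[2])
E
```

```text
t 17.025 pos [ 0.4635 -0.2143  0.1331] w 0.03 F [ 0.2 -0.5 -1.7]
target [0.5172 0.2595 0.134 ] mm [ 294.3 -375.2   -0.4] deg [-1.20e-01  2.00e-02 -2.33e+01]  dp [ 1.1771 -1.501  -0.0016] rot [-7.000e-04  1.000e-04 -1.294e-01]
```

Call:
apply_moves:
  dp:
    - [0.04,-0.05,0]
    - [0.11,-0.14,0]
    - [0.2,-0.26,0]
    - [0.29,-0.37,0]
    - [0.38,-0.48,0]
    - [0.47,-0.6,0]
    - [0.56,-0.71,0]
    - [0.63,-0.8,0]
    - [0.67,-0.85,0]
    - [0.67,-0.85,0]
  rotation:
    - [0,0,-0.01]
    - [0,0,-0.02]
    - [0,0,-0.03]
    - [0,0,-0.045]
    - [0,0,-0.06]
    - [0,0,-0.075]
    - [0,0,-0.09]
    - [0,0,-0.11]
    - [0,0,-0.12]
    - [0,0,-0.1294]
  jaw: [-0.6,-0.6,-0.6,-0.6,-0.6,-0.6,-0.6,-0.6,-0.6,-0.6]

```text
time: 18.27
position: [0.4949, 0.0548, 0.1338]
tcp_rot: [[0.572, 0.82, -0.001], [0.82, -0.572, -0.0], [-0.001, -0.001, -1.0]]
force: [-0.1, -0.4, -1.2]
gripper_width: 0.0299
```

```bash
python3 - <<'E'
from plan import *
go(loc(E,-1.2,32.8),.134,E[2])
E
```

```text
t 18.275 pos [0.4949 0.0548 0.1338] w 0.0299 F [-0.1 -0.4 -1.2]
target [0.5172 0.2595 0.134 ] mm [180.7 -98.7  -0.2] deg [-0.04  0.03  0.2 ]  dp [ 0.7227 -0.395  -0.0009] rot [-0.0002  0.0002  0.0011]
```

Call:
apply_moves:
  dp:
    - [0.06,-0.035,0]
    - [0.18,-0.1,0]
    - [0.32,-0.175,0]
    - [0.46,-0.25,0]
    - [0.58,-0.32,0]
    - [0.67,-0.365,0]
    - [0.72,-0.394,0]
    - [0.72,-0.394,0]
    - [0.72,-0.394,0]
    - [0.72,-0.394,0]
  rotation:
    - [0,0,0.001]
    - [0,0,0.001]
    - [0,0,0.001]
    - [0,0,0.001]
    - [0,0,0.001]
    - [0,0,0.001]
    - [0,0,0.001]
    - [0,0,0.001]
    - [0,0,0.001]
    - [0,0,0.001]
  jaw: [-0.6,-0.6,-0.6,-0.6,-0.6,-0.6,-0.6,-0.6,-0.6,-0.6]

```text
time: 19.52
position: [0.5181, 0.257, 0.1342]
tcp_rot: [[0.578, 0.816, -0.0], [0.816, -0.578, -0.0], [-0.0, 0.0, -1.0]]
force: [0.3, 0.3, 0.1]
gripper_width: 0.0309
```

```bash
python3 - <<'E'
from plan import *
go(loc(E,-1.2,32.8),.034,E[2])
E
```

```text
t 19.525 pos [0.5181 0.257  0.1342] w 0.0309 F [0.3 0.3 0.1]
target [0.5172 0.2595 0.034 ] mm [  1.5  -2.2 100.2] deg [ 0.    0.01 -0.24]  dp [ 0.006  -0.0086  0.4008] rot [ 0.      0.0001 -0.0013]
```

Call:
apply_moves:
  dp:
    - [0.006,-0.0086,0.05]
    - [0.006,-0.0086,0.13]
    - [0.006,-0.0086,0.21]
    - [0.006,-0.0086,0.26]
    - [0.006,-0.0086,0.28]
    - [0.006,-0.0086,0.28]
    - [0.006,-0.0086,0.28]
  rotation:
    - [0,0,-0.0013]
    - [0,0,-0.0013]
    - [0,0,-0.0013]
    - [0,0,-0.0013]
    - [0,0,-0.0013]
    - [0,0,-0.0013]
    - [0,0,-0.0013]
  jaw: [-0.6,-0.6,-0.6,-0.6,-0.6,-0.6,-0.6]

```text
time: 20.4
position: [0.5178, 0.2605, 0.0649]
tcp_rot: [[0.574, 0.819, 0.001], [0.819, -0.574, 0.0], [0.001, 0.001, -1.0]]
force: [-0.5, -0.3, -0.3]
gripper_width: 0.0303
```

```bash
python3 - <<'E'
from plan import *
from rig import *
import cv2,pickle
f=grab_frame("side");o=f["pixels"][110:210,170:290]
cv2.imwrite("pics/s8.png",cv2.resize(o,None,fx=5,fy=5,interpolation=cv2.INTER_CUBIC))
go(loc(E,-1.2,32.8),.0342,E[2])
E
```

```text
t 20.45 pos [0.5178 0.2605 0.065 ] w 0.0299 F [-0.1 -0.5 -0.1]
target [0.5172 0.2595 0.0342] mm [-1.2  0.1 30.8] deg [ 0.06 -0.07  0.06]  dp [-0.0049  0.0004  0.1233] rot [ 0.0003 -0.0004  0.0003]
```

View pics/s8.png

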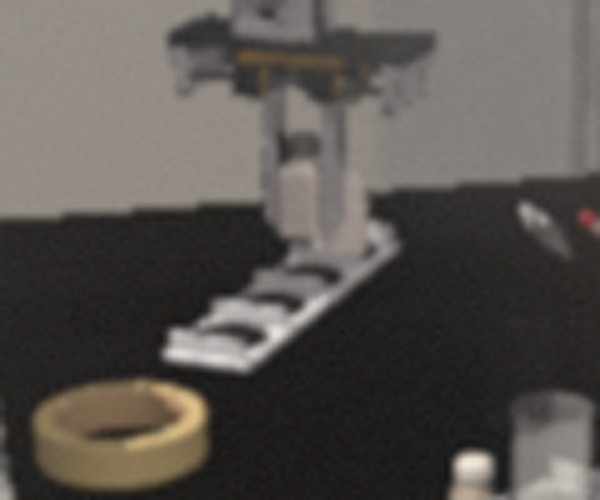

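The bottle hangs upright above the second place at (300,200), in front of the jar. I lower it.

Call:
apply_moves:
  dp:
    - [-0.005,0,0.05]
    - [-0.005,0,0.09]
    - [-0.005,0,0.115]
    - [-0.005,0,0.123]
    - [-0.005,0,0.123]
    - [-0.005,0,0.123]
  rotation:
    - [0,0,0]
    - [0,0,0]
    - [0,0,0]
    - [0,0,0]
    - [0,0,0]
    - [0,0,0]
  jaw: [-0.6,-0.6,-0.6,-0.6,-0.6,-0.6]

```text
time: 21.2
position: [0.5163, 0.2593, 0.0338]
tcp_rot: [[0.574, 0.819, -0.001], [0.819, -0.574, -0.0], [-0.001, -0.001, -1.0]]
force: [-3.9, -0.8, 5.1]
gripper_width: 0.03
```

Call:
apply_moves:
  dp:
    - [0,0,0]
    - [0,0,0]
    - [0,0,0]
    - [0,0,0]
    - [0,0,0]
    - [0,0,-0.08]
    - [0,0,-0.2]
    - [0,0,-0.32]
    - [0,0,-0.4]
    - [0,0,-0.42]
  rotation:
    - [0,0,0]
    - [0,0,0]
    - [0,0,0]
    - [0,0,0]
    - [0,0,0]
    - [0,0,0]
    - [0,0,0]
    - [0,0,0]
    - [0,0,0]
    - [0,0,0]
  jaw: [-0.6,-0.1,0.3,1,1,1,1,1,1,1]

```text
time: 22.45
position: [0.5174, 0.2596, 0.1406]
tcp_rot: [[0.574, 0.819, 0.003], [0.819, -0.574, 0.001], [0.003, 0.002, -1.0]]
force: [0.6, 0.2, -0.2]
gripper_width: 0.094
```

Call:
apply_moves:
  dp:
    - [0,0,0]
    - [0,0,0]
  rotation:
    - [0,0,0]
    - [0,0,0]
  jaw: [1,1]

```text
time: 22.7
position: [0.5157, 0.2591, 0.1371]
tcp_rot: [[0.574, 0.819, -0.002], [0.819, -0.574, -0.001], [-0.002, -0.002, -1.0]]
force: [0.1, -0.6, -0.6]
gripper_width: 0.0941
```

```bash
python3 - <<'E'
from plan import *
go(loc(F,-1.2,36.5),.138,F[2])
E
```

```text
t 22.7 pos [0.5157 0.2591 0.1371] w 0.0941 F [ 0.1 -0.6 -0.6]
target [ 0.52   -0.1813  0.138 ] mm [-358.2  256.3   -0.6] deg [-0.07  0.12 23.34]  dp [-1.4327  1.0252 -0.0025] rot [-0.0004  0.0007  0.1297]
```

Call:
apply_moves:
  dp:
    - [-0.08,0.06,0]
    - [-0.23,0.165,0]
    - [-0.4,0.285,0]
    - [-0.57,0.41,0]
    - [-0.73,0.52,0]
    - [-0.85,0.61,0]
    - [-0.93,0.665,0]
    - [-0.93,0.665,0]
    - [-0.93,0.665,0]
  rotation:
    - [0,0,0.01]
    - [0,0,0.03]
    - [0,0,0.05]
    - [0,0,0.07]
    - [0,0,0.09]
    - [0,0,0.11]
    - [0,0,0.1296]
    - [0,0,0.1296]
    - [0,0,0.1296]
  jaw: [1,1,1,1,1,1,1,1,1]

```text
time: 23.82
position: [0.5188, -0.0258, 0.1378]
tcp_rot: [[0.851, 0.526, -0.001], [0.526, -0.851, 0.001], [-0.001, -0.001, -1.0]]
force: [0.5, -0.2, -0.4]
gripper_width: 0.0939
```

```bash
python3 - <<'E'
from plan import *
from rig import *
from chk import *
f=grab_frame("top");pickle.dump(f,open("pics/top9.pkl","wb"))
o=f["pixels"][150:250,90:210]
cv2.imwrite("pics/t9.png",cv2.resize(o,None,fx=5,fy=5,interpolation=cv2.INTER_CUBIC))
print(top_off(f,E,.096,.064,.02));print(top_off(f,E,.032,.080,.02))
go(loc(F,-1.2,36.5),.138,F[2])
E
```

```text
(np.int64(169), np.float64(0.0635), array([ 1.1, -1.4]), array([ 1.3, -2.1]), array([38.3, 39.1]))
(np.int64(59), np.float64(0.0794), array([-1.3,  0.3]), array([-0.9, -0.5]), array([20.6, 21.9]))
t 23.875 pos [ 0.5189 -0.0256  0.1379] w 0.0941 F [-0.5 -0.4 -0.3]
target [ 0.52   -0.1813  0.138 ] mm [-8.100e+01  1.331e+02 -1.000e-01] deg [-0.05  0.03  0.11]  dp [-3.241e-01  5.322e-01 -5.000e-04] rot [-0.0003  0.0002  0.0006]
```

View pics/t9.png

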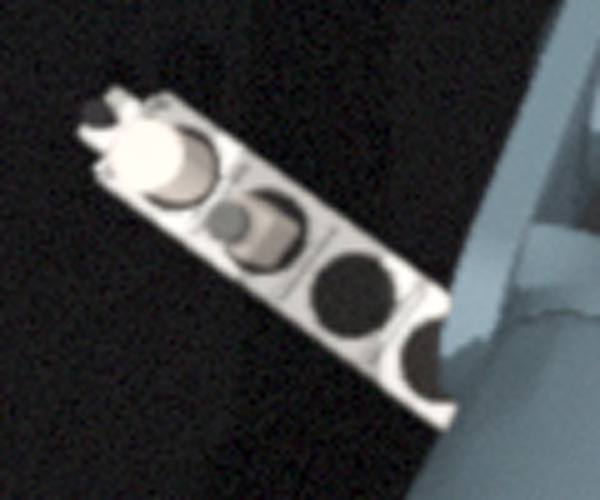

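The jar and bottle stand upright on the right pads. The bottle is (-1, 0) mm off centre. Now the vial.

Call:
apply_moves:
  dp:
    - [-0.05,0.08,0]
    - [-0.13,0.21,0]
    - [-0.21,0.35,0]
    - [-0.28,0.46,0]
    - [-0.324,0.532,0]
    - [-0.324,0.532,0]
    - [-0.324,0.532,0]
    - [-0.324,0.532,0]
  rotation:
    - [0,0,0.0006]
    - [0,0,0.0006]
    - [0,0,0.0006]
    - [0,0,0.0006]
    - [0,0,0.0006]
    - [0,0,0.0006]
    - [0,0,0.0006]
    - [0,0,0.0006]
  jaw: [1,1,1,1,1,1,1,1]

```text
time: 24.88
position: [0.5201, -0.1811, 0.1383]
tcp_rot: [[0.851, 0.524, -0.0], [0.524, -0.851, 0.0], [-0.0, -0.0, -1.0]]
force: [-0.2, -0.1, -0.1]
gripper_width: 0.094
```

```bash
python3 - <<'E'
from plan import *
go(loc(F,-1.2,36.5),.034,F[2])
E
```

```text
t 24.875 pos [ 0.5201 -0.1811  0.1383] w 0.094 F [-0.2 -0.1 -0.1]
target [ 0.52   -0.1813  0.034 ] mm [ -0.2   0.2 104.3] deg [-0.02  0.   -0.01]  dp [-0.0008  0.0009  0.4174] rot [-0.0001  0.     -0.    ]
```

Call:
apply_moves:
  dp:
    - [0,0,0.06]
    - [0,0,0.16]
    - [0,0,0.26]
    - [0,0,0.35]
    - [0,0,0.4]
    - [0,0,0.417]
    - [0,0,0.417]
    - [0,0,0.417]
    - [0,0,0.417]
  rotation:
    - [0,0,0]
    - [0,0,0]
    - [0,0,0]
    - [0,0,0]
    - [0,0,0]
    - [0,0,0]
    - [0,0,0]
    - [0,0,0]
    - [0,0,0]
  jaw: [1,1,1,1,1,1,1,1,1]

```text
time: 26.0
position: [0.5206, -0.1825, 0.0349]
tcp_rot: [[0.852, 0.523, 0.001], [0.523, -0.852, -0.001], [0.001, 0.001, -1.0]]
force: [0.2, -0.6, 0.2]
gripper_width: 0.0939
```

Call:
apply_moves:
  dp:
    - [0,0,0]
    - [0,0,0]
    - [0,0,0]
    - [0,0,0]
    - [0,0,0]
    - [0,0,0]
    - [0,0,0]
    - [0,0,0]
    - [0,0,0]
    - [0,0,0]
  rotation:
    - [0,0,0]
    - [0,0,0]
    - [0,0,0]
    - [0,0,0]
    - [0,0,0]
    - [0,0,0]
    - [0,0,0]
    - [0,0,0]
    - [0,0,0]
    - [0,0,0]
  jaw: [0.5,0.1,-0.2,-0.4,-0.5,-0.58,-0.65,-0.7,-0.7,-0.7]

```text
time: 27.25
position: [0.52, -0.1822, 0.0342]
tcp_rot: [[0.852, 0.523, -0.0], [0.523, -0.852, 0.0], [-0.0, -0.0, -1.0]]
force: [0.2, 0.3, 0.6]
gripper_width: 0.0213
```

```bash
python3 - <<'E'
from plan import *
from rig import *
import cv2,pickle
f=grab_frame("side");o=f["pixels"][130:250,190:320]
cv2.imwrite("pics/s10.png",cv2.resize(o,None,fx=5,fy=5,interpolation=cv2.INTER_CUBIC))
go(loc(F,-1.2,36.5),.034,F[2])
E
```

```text
t 27.3 pos [ 0.52   -0.1822  0.0342] w 0.0214 F [ 0.4 -0.4  0.5]
target [ 0.52   -0.1813  0.034 ] mm [ 0.4 -0.7  0.2] deg [-0.01  0.   -0.09]  dp [ 0.0017 -0.0029  0.0007] rot [-0.      0.     -0.0005]
```

View pics/s10.png

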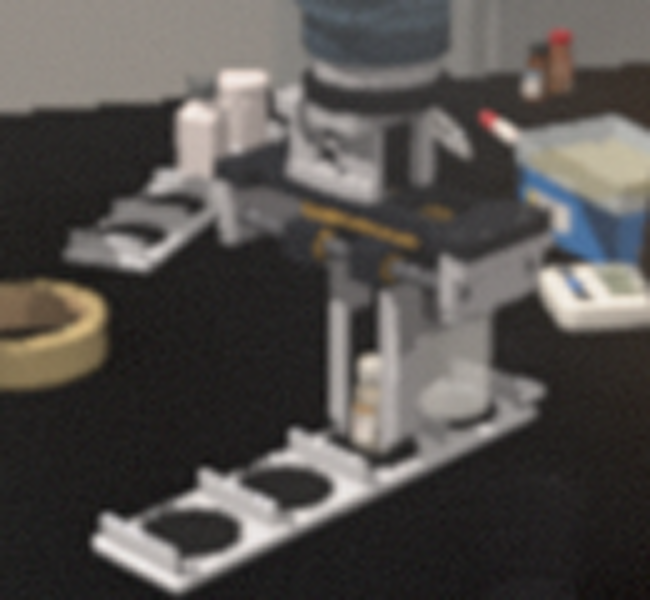

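The vial is gripped at 21.3 mm and stands upright in the fingers at (368,405).

Call:
apply_moves:
  dp:
    - [0,0,-0.05]
    - [0,0,-0.15]
    - [0,0,-0.27]
    - [0,0,-0.37]
    - [0,0,-0.4]
    - [0,0,-0.4]
    - [0,0,-0.4]
  rotation:
    - [0,0,0]
    - [0,0,0]
    - [0,0,0]
    - [0,0,0]
    - [0,0,0]
    - [0,0,0]
    - [0,0,0]
  jaw: [-0.7,-0.7,-0.7,-0.7,-0.7,-0.7,-0.7]

```text
time: 28.18
position: [0.5194, -0.1818, 0.133]
tcp_rot: [[0.852, 0.523, -0.002], [0.523, -0.852, 0.001], [-0.001, -0.002, -1.0]]
force: [-0.8, 0.8, -1.5]
gripper_width: 0.0214
```

```bash
python3 - <<'E'
from plan import *
go(loc(E,-.6,-30.9),.134,E[2])
E
```

```text
t 28.175 pos [ 0.5194 -0.1818  0.133 ] w 0.0214 F [-0.8  0.8 -1.5]
target [0.4811 0.207  0.134 ] mm [ 170.8 -351.4   -0.5] deg [ -0.12   0.03 -23.38]  dp [ 0.6833 -1.4055 -0.002 ] rot [-0.0007  0.0002 -0.1299]
```

Call:
apply_moves:
  dp:
    - [0.025,-0.05,0]
    - [0.07,-0.14,0]
    - [0.125,-0.26,0]
    - [0.18,-0.37,0]
    - [0.235,-0.48,0]
    - [0.29,-0.6,0]
    - [0.345,-0.71,0]
    - [0.39,-0.8,0]
    - [0.415,-0.85,0]
    - [0.415,-0.85,0]
  rotation:
    - [0,0,-0.01]
    - [0,0,-0.02]
    - [0,0,-0.03]
    - [0,0,-0.045]
    - [0,0,-0.06]
    - [0,0,-0.075]
    - [0,0,-0.09]
    - [0,0,-0.11]
    - [0,0,-0.12]
    - [0,0,-0.13]
  jaw: [-0.7,-0.7,-0.7,-0.7,-0.7,-0.7,-0.7,-0.7,-0.7,-0.7]

```text
time: 29.42
position: [0.4969, 0.0539, 0.1339]
tcp_rot: [[0.572, 0.82, -0.001], [0.82, -0.572, -0.0], [-0.0, -0.001, -1.0]]
force: [0.1, -0.0, -0.4]
gripper_width: 0.0214
```

```bash
python3 - <<'E'
from plan import *
go(loc(E,-.6,-30.9),.134,E[2])
E
```

```text
t 29.425 pos [0.4969 0.0539 0.1339] w 0.0214 F [ 0.1 -0.  -0.4]
target [0.4811 0.207  0.134 ] mm [ 1.166e+02 -1.005e+02 -1.000e-01] deg [-0.03  0.03  0.21]  dp [ 0.4664 -0.4019 -0.0006] rot [-0.0002  0.0001  0.0011]
```

Call:
apply_moves:
  dp:
    - [0.04,-0.035,0]
    - [0.12,-0.105,0]
    - [0.21,-0.18,0]
    - [0.3,-0.26,0]
    - [0.38,-0.33,0]
    - [0.44,-0.38,0]
    - [0.466,-0.402,0]
    - [0.466,-0.402,0]
    - [0.466,-0.402,0]
    - [0.466,-0.402,0]
  rotation:
    - [0,0,0.001]
    - [0,0,0.001]
    - [0,0,0.001]
    - [0,0,0.001]
    - [0,0,0.001]
    - [0,0,0.001]
    - [0,0,0.001]
    - [0,0,0.001]
    - [0,0,0.001]
    - [0,0,0.001]
  jaw: [-0.7,-0.7,-0.7,-0.7,-0.7,-0.7,-0.7,-0.7,-0.7,-0.7]

```text
time: 30.68
position: [0.4821, 0.2057, 0.1342]
tcp_rot: [[0.578, 0.816, -0.0], [0.816, -0.578, -0.0], [-0.0, 0.0, -1.0]]
force: [0.0, -0.6, -0.6]
gripper_width: 0.0213
```

```bash
python3 - <<'E'
from plan import *
go(loc(E,-.6,-30.9),.0342,E[2])
E
```

```text
t 30.675 pos [0.4821 0.2057 0.1342] w 0.0213 F [ 0.  -0.6 -0.6]
target [0.4811 0.207  0.0342] mm [  0.5  -1.6 100. ] deg [ 0.    0.   -0.22]  dp [ 0.0021 -0.0063  0.4   ] rot [ 0.      0.     -0.0012]
```

Call:
apply_moves:
  dp:
    - [0.002,-0.006,0.05]
    - [0.002,-0.006,0.13]
    - [0.002,-0.006,0.21]
    - [0.002,-0.006,0.26]
    - [0.002,-0.006,0.28]
    - [0.002,-0.006,0.28]
    - [0.002,-0.006,0.28]
  rotation:
    - [0,0,-0.0012]
    - [0,0,-0.0012]
    - [0,0,-0.0012]
    - [0,0,-0.0012]
    - [0,0,-0.0012]
    - [0,0,-0.0012]
    - [0,0,-0.0012]
  jaw: [-0.7,-0.7,-0.7,-0.7,-0.7,-0.7,-0.7]

```text
time: 31.55
position: [0.4816, 0.2077, 0.0649]
tcp_rot: [[0.574, 0.819, 0.001], [0.819, -0.574, 0.0], [0.001, 0.001, -1.0]]
force: [-0.2, 0.4, -0.3]
gripper_width: 0.0216
```

```bash
python3 - <<'E'
from plan import *
from rig import *
import cv2,pickle
f=grab_frame("side");o=f["pixels"][110:210,170:290]
cv2.imwrite("pics/s11.png",cv2.resize(o,None,fx=5,fy=5,interpolation=cv2.INTER_CUBIC))
go(loc(E,-.6,-30.9),.0342,E[2])
E
```

```text
t 31.6 pos [0.4816 0.2077 0.065 ] w 0.0218 F [-0.3  0.5 -0.8]
target [0.4811 0.207  0.0342] mm [-0.9 -0.1 30.8] deg [ 0.06 -0.06  0.05]  dp [-0.0034 -0.0002  0.1231] rot [ 0.0003 -0.0003  0.0003]
```

View pics/s11.png

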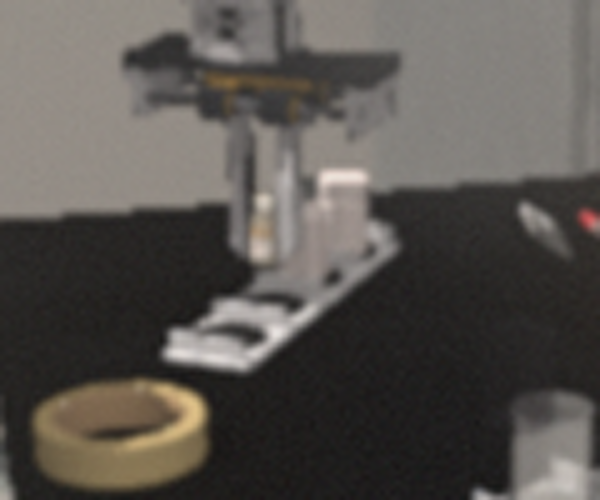

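The vial is upright above the third place at (262,235).

Call:
apply_moves:
  dp:
    - [-0.003,0,0.05]
    - [-0.003,0,0.09]
    - [-0.003,0,0.115]
    - [-0.003,0,0.122]
    - [-0.003,0,0.122]
    - [-0.003,0,0.122]
  rotation:
    - [0,0,0]
    - [0,0,0]
    - [0,0,0]
    - [0,0,0]
    - [0,0,0]
    - [0,0,0]
  jaw: [-0.7,-0.7,-0.7,-0.7,-0.7,-0.7]

```text
time: 32.35
position: [0.4803, 0.207, 0.0339]
tcp_rot: [[0.574, 0.819, -0.001], [0.819, -0.574, -0.0], [-0.001, -0.001, -1.0]]
force: [-3.2, -0.3, 5.3]
gripper_width: 0.0215
```

Call:
apply_moves:
  dp:
    - [0,0,0]
    - [0,0,0]
    - [0,0,0]
    - [0,0,0]
    - [0,0,0]
    - [0,0,-0.08]
    - [0,0,-0.2]
    - [0,0,-0.32]
    - [0,0,-0.4]
    - [0,0,-0.42]
  rotation:
    - [0,0,0]
    - [0,0,0]
    - [0,0,0]
    - [0,0,0]
    - [0,0,0]
    - [0,0,0]
    - [0,0,0]
    - [0,0,0]
    - [0,0,0]
    - [0,0,0]
  jaw: [-0.6,-0.2,0.3,1,1,1,1,1,1,1]

```text
time: 33.6
position: [0.4815, 0.2071, 0.1402]
tcp_rot: [[0.574, 0.819, 0.003], [0.819, -0.574, 0.001], [0.002, 0.002, -1.0]]
force: [-0.7, -0.0, 0.1]
gripper_width: 0.094
```

Call:
apply_moves:
  dp:
    - [0,0,0]
    - [0,0,0]
  rotation:
    - [0,0,0]
    - [0,0,0]
  jaw: [1,1]

```text
time: 33.85
position: [0.4799, 0.2067, 0.1375]
tcp_rot: [[0.574, 0.819, -0.002], [0.819, -0.574, -0.0], [-0.002, -0.001, -1.0]]
force: [0.4, -0.7, -0.0]
gripper_width: 0.0941
```

```bash
python3 - <<'E'
from plan import *
go(loc(F,-1.2,98.7),.138,F[2])
E
```

```text
t 33.85 pos [0.4799 0.2067 0.1375] w 0.0941 F [ 0.4 -0.7 -0. ]
target [ 0.573  -0.1487  0.138 ] mm [-237.7  280.2   -0.6] deg [-0.07  0.1  23.35]  dp [-0.9506  1.121  -0.0023] rot [-0.0004  0.0006  0.1297]
```

Call:
apply_moves:
  dp:
    - [-0.06,0.07,0]
    - [-0.18,0.21,0]
    - [-0.31,0.37,0]
    - [-0.44,0.52,0]
    - [-0.57,0.67,0]
    - [-0.67,0.79,0]
    - [-0.72,0.85,0]
    - [-0.72,0.85,0]
    - [-0.72,0.85,0]
  rotation:
    - [0,0,0.01]
    - [0,0,0.03]
    - [0,0,0.05]
    - [0,0,0.07]
    - [0,0,0.09]
    - [0,0,0.11]
    - [0,0,0.1296]
    - [0,0,0.1296]
    - [0,0,0.1296]
  jaw: [1,1,1,1,1,1,1,1,1]

```text
time: 34.98
position: [0.5508, -0.0612, 0.1382]
tcp_rot: [[0.85, 0.526, -0.001], [0.526, -0.85, 0.001], [-0.001, -0.001, -1.0]]
force: [-0.1, -0.1, -0.4]
gripper_width: 0.0942
```

```bash
python3 - <<'E'
from plan import *
from rig import *
from chk import *
f=grab_frame("top");pickle.dump(f,open("pics/top12.pkl","wb"))
o=f["pixels"][150:250,90:210]
cv2.imwrite("pics/t12.png",cv2.resize(o,None,fx=5,fy=5,interpolation=cv2.INTER_CUBIC))
print(top_off(f,E,.096,.064,.02));print(top_off(f,E,.032,.080,.02));print(top_off(f,E,-.032,.056,.02))
go(loc(F,-1.2,98.7),.138,F[2])
E
```

```text
(np.int64(170), np.float64(0.0635), array([ 0.9, -1.3]), array([ 1.4, -2.2]), array([38.3, 39. ]))
(np.int64(61), np.float64(0.0791), array([-1.3,  0.3]), array([-1.3, -0.4]), array([20.9, 22.7]))
(np.int64(37), np.float64(0.0554), array([0.4, 0.3]), array([0.7, 0.5]), array([16.9, 16. ]))
t 35.025 pos [ 0.5509 -0.061   0.1384] w 0.094 F [0.3 0.3 0.6]
target [ 0.573  -0.1487  0.138 ] mm [-27.4  86.2   0.3] deg [-0.05  0.02  0.13]  dp [-0.1095  0.3447  0.0012] rot [-0.0003  0.0001  0.0007]
```

View pics/t12.png

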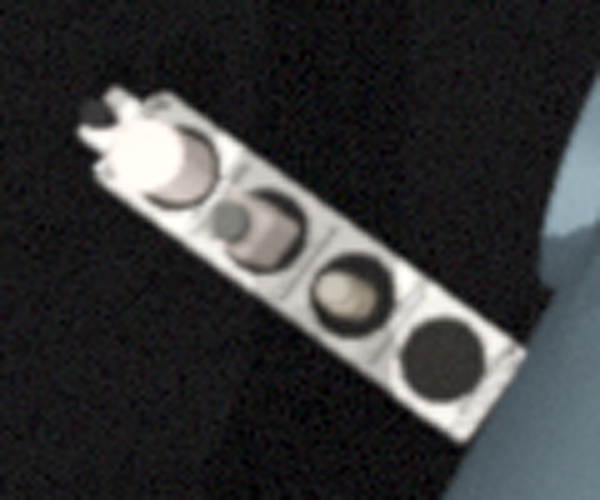

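The vial is (0.5, 0.4) mm off its pad centre and all three stand upright on the right pads. Now the beaker.

Call:
apply_moves:
  dp:
    - [-0.02,0.05,0]
    - [-0.05,0.14,0]
    - [-0.08,0.24,0]
    - [-0.1,0.31,0]
    - [-0.11,0.345,0]
    - [-0.11,0.345,0]
    - [-0.11,0.345,0]
    - [-0.11,0.345,0]
  rotation:
    - [0,0,0.0007]
    - [0,0,0.0007]
    - [0,0,0.0007]
    - [0,0,0.0007]
    - [0,0,0.0007]
    - [0,0,0.0007]
    - [0,0,0.0007]
    - [0,0,0.0007]
  jaw: [1,1,1,1,1,1,1,1]
  newtons: 8

```text
time: 36.02
position: [0.5731, -0.1497, 0.1387]
tcp_rot: [[0.852, 0.524, -0.0], [0.524, -0.852, 0.0], [-0.0, -0.0, -1.0]]
force: [0.3, -0.2, -0.2]
gripper_width: 0.094
```

```bash
python3 - <<'E'
from plan import *
go(loc(F,-1.2,98.7),.036,F[2])
E
```

```text
t 36.025 pos [ 0.5731 -0.1497  0.1387] w 0.094 F [ 0.3 -0.2 -0.2]
target [ 0.573  -0.1487  0.036 ] mm [  0.4  -0.8 102.7] deg [-0.01  0.   -0.06]  dp [ 0.0017 -0.0034  0.4107] rot [-0.0001  0.     -0.0004]
```

Call:
apply_moves:
  dp:
    - [0.002,-0.003,0.06]
    - [0.002,-0.003,0.16]
    - [0.002,-0.003,0.26]
    - [0.002,-0.003,0.35]
    - [0.002,-0.003,0.4]
    - [0.002,-0.003,0.411]
    - [0.002,-0.003,0.411]
    - [0.002,-0.003,0.411]
    - [0.002,-0.003,0.411]
  rotation:
    - [0,0,0]
    - [0,0,0]
    - [0,0,0]
    - [0,0,0]
    - [0,0,0]
    - [0,0,0]
    - [0,0,0]
    - [0,0,0]
    - [0,0,0]
  jaw: [1,1,1,1,1,1,1,1,1]

```text
time: 37.15
position: [0.5737, -0.1496, 0.0367]
tcp_rot: [[0.852, 0.523, 0.001], [0.523, -0.852, -0.001], [0.001, 0.001, -1.0]]
force: [-0.3, -0.4, -0.5]
gripper_width: 0.0943
```

```bash
python3 - <<'E'
from plan import *
from rig import *
import cv2,pickle
f=grab_frame("side");o=f["pixels"][120:240,200:330]
cv2.imwrite("pics/s13.png",cv2.resize(o,None,fx=5,fy=5,interpolation=cv2.INTER_CUBIC))
go(loc(F,-1.2,98.7),.036,F[2])
E
```

```text
t 37.2 pos [ 0.5736 -0.1495  0.0366] w 0.0941 F [0.1 0.1 0.3]
target [ 0.573  -0.1487  0.036 ] mm [-0.1 -1.   0.6] deg [ 0.05 -0.03 -0.1 ]  dp [-0.0003 -0.0041  0.0022] rot [ 0.0003 -0.0002 -0.0006]
```

View pics/s13.png

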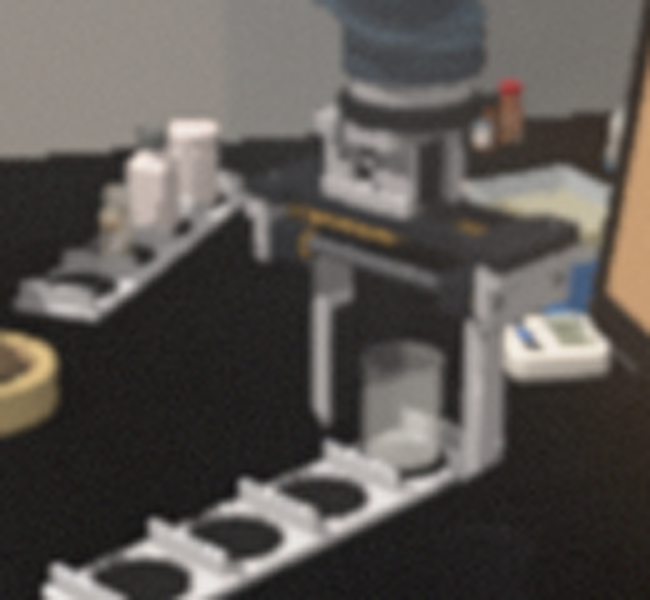

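The beaker (403,400) is centred between the open fingers, and the gripper is clear of the timer. I close.

Call:
apply_moves:
  dp:
    - [0,0,0]
    - [0,0,0]
    - [0,0,0]
    - [0,0,0]
    - [0,0,0]
    - [0,0,0]
    - [0,0,0]
    - [0,0,0]
  rotation:
    - [0,0,0]
    - [0,0,0]
    - [0,0,0]
    - [0,0,0]
    - [0,0,0]
    - [0,0,0]
    - [0,0,0]
    - [0,0,0]
  jaw: [0.6,0.3,0.1,-0.05,-0.2,-0.3,-0.3,-0.3]

```text
time: 38.2
position: [0.5732, -0.1493, 0.0359]
tcp_rot: [[0.852, 0.523, -0.0], [0.523, -0.852, 0.0], [0.0, -0.0, -1.0]]
force: [-0.1, 0.2, -0.5]
gripper_width: 0.0433
```

```bash
python3 - <<'E'
from plan import *
go(loc(F,-1.2,98.7),.036,F[2])
E
```

```text
t 38.2 pos [ 0.5732 -0.1493  0.0359] w 0.0433 F [-0.1  0.2 -0.5]
target [ 0.573  -0.1487  0.036 ] mm [ 0.1 -0.6 -0.1] deg [-0.01 -0.   -0.11]  dp [ 0.0005 -0.0026 -0.0002] rot [-0.     -0.     -0.0006]
```

Call:
apply_moves:
  dp:
    - [0,0,-0.05]
    - [0,0,-0.15]
    - [0,0,-0.27]
    - [0,0,-0.37]
    - [0,0,-0.4]
    - [0,0,-0.4]
    - [0,0,-0.4]
  rotation:
    - [0,0,0]
    - [0,0,0]
    - [0,0,0]
    - [0,0,0]
    - [0,0,0]
    - [0,0,0]
    - [0,0,0]
  jaw: [-0.3,-0.3,-0.3,-0.3,-0.3,-0.3,-0.3]

```text
time: 39.08
position: [0.5725, -0.1491, 0.1347]
tcp_rot: [[0.852, 0.523, -0.002], [0.523, -0.852, 0.001], [-0.001, -0.002, -1.0]]
force: [-0.6, 0.7, -2.3]
gripper_width: 0.044
```

```bash
python3 - <<'E'
from plan import *
from rig import *
import cv2,pickle
f=grab_frame("side");o=f["pixels"][100:240,200:330]
cv2.imwrite("pics/s14.png",cv2.resize(o,None,fx=4,fy=4,interpolation=cv2.INTER_CUBIC))
go(loc(E,-.6,-94.5),.136,E[2])
E
```

```text
t 39.125 pos [ 0.5724 -0.149   0.1346] w 0.0436 F [-0.7 -0.5 -1.9]
target [0.4446 0.155  0.136 ] mm [  50.  -326.    -0.8] deg [ -0.13   0.05 -23.4 ]  dp [ 0.1999 -1.3039 -0.0034] rot [-0.0007  0.0003 -0.13  ]
```

View pics/s14.png

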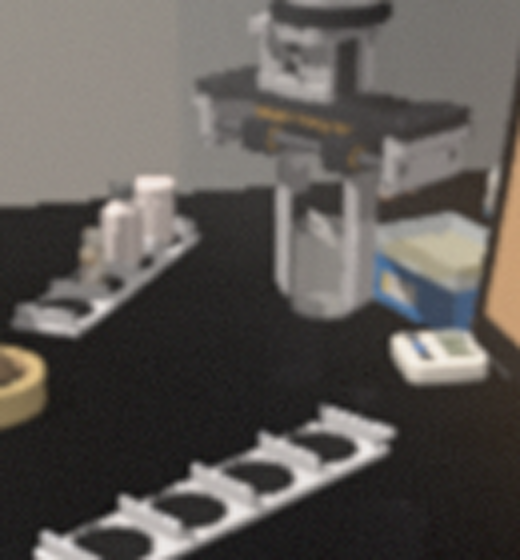

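The beaker is held upright at (320,260) and the full rack is empty. I carry it over.

Call:
apply_moves:
  dp:
    - [0.006,-0.04,0]
    - [0.02,-0.12,0]
    - [0.035,-0.23,0]
    - [0.052,-0.34,0]
    - [0.068,-0.45,0]
    - [0.085,-0.56,0]
    - [0.1,-0.67,0]
    - [0.115,-0.76,0]
    - [0.125,-0.82,0]
    - [0.125,-0.82,0]
  rotation:
    - [0,0,-0.01]
    - [0,0,-0.02]
    - [0,0,-0.03]
    - [0,0,-0.045]
    - [0,0,-0.06]
    - [0,0,-0.075]
    - [0,0,-0.09]
    - [0,0,-0.11]
    - [0,0,-0.12]
    - [0,0,-0.13]
  jaw: [-0.3,-0.3,-0.3,-0.3,-0.3,-0.3,-0.3,-0.3,-0.3,-0.3]

```text
time: 40.38
position: [0.492, 0.0427, 0.1359]
tcp_rot: [[0.572, 0.82, -0.0], [0.82, -0.572, -0.0], [-0.0, -0.0, -1.0]]
force: [0.0, -0.3, -0.8]
gripper_width: 0.0434
```

```bash
python3 - <<'E'
from plan import *
go(loc(E,-.6,-94.5),.136,E[2])
E
```

```text
t 40.375 pos [0.492  0.0427 0.1359] w 0.0434 F [ 0.  -0.3 -0.8]
target [0.4446 0.155  0.136 ] mm [ 6.490e+01 -1.031e+02 -1.000e-01] deg [-0.01  0.01  0.21]  dp [ 0.2598 -0.4124 -0.0006] rot [-0.      0.      0.0012]
```

Call:
apply_moves:
  dp:
    - [0.025,-0.04,0]
    - [0.07,-0.11,0]
    - [0.12,-0.19,0]
    - [0.17,-0.27,0]
    - [0.215,-0.34,0]
    - [0.245,-0.39,0]
    - [0.26,-0.412,0]
    - [0.26,-0.412,0]
    - [0.26,-0.412,0]
    - [0.26,-0.412,0]
  rotation:
    - [0,0,0.001]
    - [0,0,0.001]
    - [0,0,0.001]
    - [0,0,0.001]
    - [0,0,0.001]
    - [0,0,0.001]
    - [0,0,0.001]
    - [0,0,0.001]
    - [0,0,0.001]
    - [0,0,0.001]
  jaw: [-0.3,-0.3,-0.3,-0.3,-0.3,-0.3,-0.3,-0.3,-0.3,-0.3]

```text
time: 41.62
position: [0.446, 0.1537, 0.136]
tcp_rot: [[0.578, 0.816, 0.0], [0.816, -0.578, -0.0], [0.0, 0.0, -1.0]]
force: [0.1, -0.5, -1.2]
gripper_width: 0.0435
```

```bash
python3 - <<'E'
from plan import *
go(loc(E,-.6,-94.5),.0363,E[2])
E
```

```text
t 41.625 pos [0.446  0.1537 0.136 ] w 0.0435 F [ 0.1 -0.5 -1.2]
target [0.4446 0.155  0.0363] mm [ 0.2 -1.9 99.7] deg [ 0.01 -0.   -0.22]  dp [ 0.0009 -0.0075  0.3988] rot [ 0.     -0.     -0.0012]
```

Call:
apply_moves:
  dp:
    - [0.001,-0.0075,0.05]
    - [0.001,-0.0075,0.13]
    - [0.001,-0.0075,0.21]
    - [0.001,-0.0075,0.26]
    - [0.001,-0.0075,0.28]
    - [0.001,-0.0075,0.28]
    - [0.001,-0.0075,0.28]
  rotation:
    - [0,0,-0.0012]
    - [0,0,-0.0012]
    - [0,0,-0.0012]
    - [0,0,-0.0012]
    - [0,0,-0.0012]
    - [0,0,-0.0012]
    - [0,0,-0.0012]
  jaw: [-0.3,-0.3,-0.3,-0.3,-0.3,-0.3,-0.3]

```text
time: 42.5
position: [0.4449, 0.1554, 0.0666]
tcp_rot: [[0.574, 0.819, 0.001], [0.819, -0.574, 0.0], [0.001, 0.001, -1.0]]
force: [0.6, 0.5, -1.2]
gripper_width: 0.0439
```

```bash
python3 - <<'E'
from plan import *
from rig import *
import cv2,pickle
f=grab_frame("side");o=f["pixels"][110:210,170:290]
cv2.imwrite("pics/s15.png",cv2.resize(o,None,fx=5,fy=5,interpolation=cv2.INTER_CUBIC))
go(loc(E,-.6,-94.5),.0363,E[2])
E
```

```text
t 42.55 pos [0.4449 0.1555 0.0666] w 0.0437 F [-0.3 -0.2 -0.7]
target [0.4446 0.155  0.0363] mm [-0.6 -0.  30.3] deg [ 0.06 -0.06  0.04]  dp [-2.500e-03 -1.000e-04  1.214e-01] rot [ 0.0003 -0.0003  0.0002]
```

View pics/s15.png

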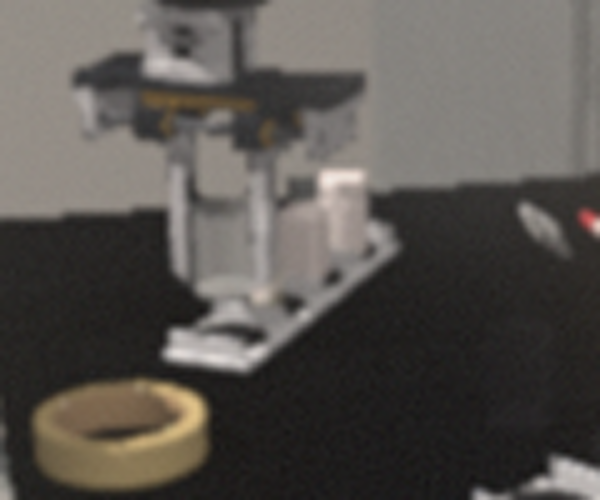

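The beaker is upright above the last place at (222,250). I lower it and release.

Call:
apply_moves:
  dp:
    - [-0.0025,0,0.05]
    - [-0.0025,0,0.09]
    - [-0.0025,0,0.112]
    - [-0.0025,0,0.119]
    - [-0.0025,0,0.119]
    - [-0.0025,0,0.119]
  rotation:
    - [0,0,0]
    - [0,0,0]
    - [0,0,0]
    - [0,0,0]
    - [0,0,0]
    - [0,0,0]
  jaw: [-0.3,-0.3,-0.3,-0.3,-0.3,-0.3]

```text
time: 43.3
position: [0.4442, 0.1549, 0.0363]
tcp_rot: [[0.574, 0.819, 0.001], [0.819, -0.574, -0.0], [0.0, 0.001, -1.0]]
force: [0.5, -1.1, 0.0]
gripper_width: 0.0436
```

Call:
apply_moves:
  dp:
    - [0,0,0]
    - [0,0,0]
    - [0,0,0]
    - [0,0,0]
    - [0,0,0]
    - [0,0,-0.08]
    - [0,0,-0.2]
    - [0,0,-0.32]
    - [0,0,-0.42]
    - [0,0,-0.5]
  rotation:
    - [0,0,0]
    - [0,0,0]
    - [0,0,0]
    - [0,0,0]
    - [0,0,0]
    - [0,0,0]
    - [0,0,0]
    - [0,0,0]
    - [0,0,0]
    - [0,0,0]
  jaw: [0,0.3,0.6,1,1,1,1,1,1,1]

```text
time: 44.55
position: [0.4442, 0.1549, 0.1624]
tcp_rot: [[0.574, 0.819, 0.001], [0.819, -0.574, 0.0], [0.001, 0.001, -1.0]]
force: [0.3, 1.4, 0.8]
gripper_width: 0.0938
```

Call:
apply_moves:
  dp:
    - [-0.06,0.07,0]
    - [-0.18,0.21,0]
    - [-0.31,0.37,0]
    - [-0.44,0.52,0]
    - [-0.57,0.67,0]
    - [-0.67,0.79,0]
    - [-0.72,0.85,0]
    - [-0.72,0.85,0]
    - [-0.72,0.85,0]
  rotation:
    - [0,0,0]
    - [0,0,0]
    - [0,0,0]
    - [0,0,0]
    - [0,0,0]
    - [0,0,0]
    - [0,0,0]
    - [0,0,0]
    - [0,0,0]
  jaw: [1,1,1,1,1,1,1,1,1]

```text
time: 45.68
position: [0.5143, -0.1133, 0.161]
tcp_rot: [[0.573, 0.819, -0.001], [0.819, -0.573, 0.001], [0.0, -0.001, -1.0]]
force: [0.0, -0.2, -0.7]
gripper_width: 0.0941
```

```bash
python3 - <<'E'
from plan import *
from rig import *
from chk import *
f=grab_frame("top");pickle.dump(f,open("pics/top16.pkl","wb"))
s=grab_frame("side");pickle.dump(s,open("pics/side16.pkl","wb"))
cv2.imwrite("pics/t16.png",cv2.resize(f["pixels"][130:250,90:250],None,fx=5,fy=5,interpolation=cv2.INTER_CUBIC))
cv2.imwrite("pics/s16.png",cv2.resize(s["pixels"][110:210,170:290],None,fx=5,fy=5,interpolation=cv2.INTER_CUBIC))
for y,z in[(.096,.064),(.032,.08),(-.032,.056),(-.096,.066)]:print(*top_off(f,E,y,z,.02))
print(sense()["position"],sense()["force"])
E
```

```text
170 0.0635 [ 1.  -1.8] [ 1.2 -2.4] [38.3 40.2]
59 0.0797 [-1.3  0.1] [-1.2 -0.2] [21.1 21.5]
36 0.0552 [0.5 0.9] [0.5 0.7] [16.6 15.7]
52 0.065 [-0.7  0.7] [-2.1  2.8] [43.1 42.6]
[ 0.51435525 -0.11321342  0.16109833] [-0.4016516   0.0203039  -0.10336858]
```

View pics/t16.png

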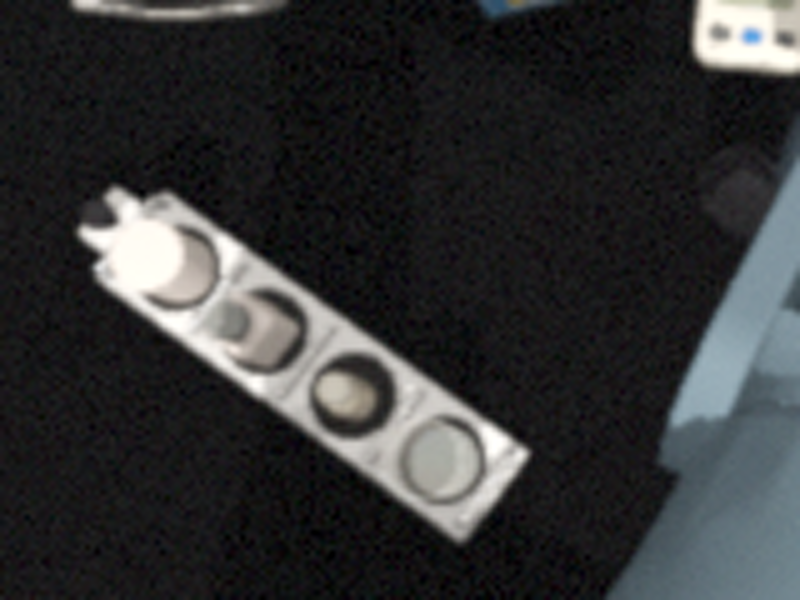

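View pics/s16.png

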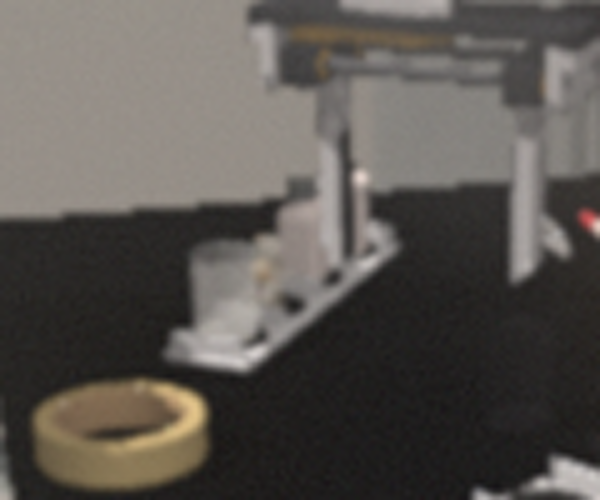

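All four containers stand upright in reversed order, with offsets of at most about 2.5 mm. I check the timer and petri dish against the first picture and then hand in.

```bash
python3 - <<'E'
from h import *
a=load("pics/top0.pkl")["pixels"].astype(int);b=load("pics/top16.pkl")["pixels"].astype(int)
sa=load("pics/side0.pkl")["pixels"].astype(int);sb=load("pics/side16.pkl")["pixels"].astype(int)
print("timer top",abs(a-b)[118:148,226:256].mean(),"petri top",abs(a-b)[232:264,368:402].mean(),"side timer",abs(sa-sb)[180:200,295:325].mean(),"side petri",abs(sa-sb)[265:292,208:246].mean(),"noise",abs(a-b)[150:170,110:140].mean())
from rig import *
print(close_job())
E
```

```text
timer top 26.262962962962963 petri top 3.470281862745098 side timer 19.057222222222222 side petri 7.001299545159195 noise 6.083888888888889
the job is handed in; nothing more can be done
None
```

```bash
python3 - <<'E'
from h import *
r=[]
for n,(v0,v1,u0,u1) in(("top",(110,155,215,270)),("side",(170,210,285,335))):
    r.append(np.hstack([cv2.resize(load(f"pics/{n}{k}.pkl")["pixels"][v0:v1,u0:u1],(390,290),interpolation=cv2.INTER_CUBIC) for k in(0,16)]))
cv2.imwrite("pics/timer.png",np.vstack(r))
for n in (0,16):
    f=load(f"pics/top{n}.pkl");P=cloud(f);m=(abs(P[...,2]-.018)<.004)&(abs(P[...,0]-.665)<.07)&(abs(P[...,1]+.02)<.06);print(P[m].mean(0),m.sum())
    f=load(f"pics/side{n}.pkl");P=cloud(f);m=(abs(P[...,2]-.018)<.004)&(abs(P[...,0]-.665)<.07)&(abs(P[...,1]+.02)<.06);print(P[m].mean(0),m.sum())
E
```

```text
[ 0.70398723 -0.02054304  0.01660008] 383
[ 0.70496086 -0.02634046  0.015874  ] 146
[ 0.70431284 -0.02083153  0.01655726] 386
[ 0.69935473 -0.02516566  0.01597338] 161
```

View pics/timer.png

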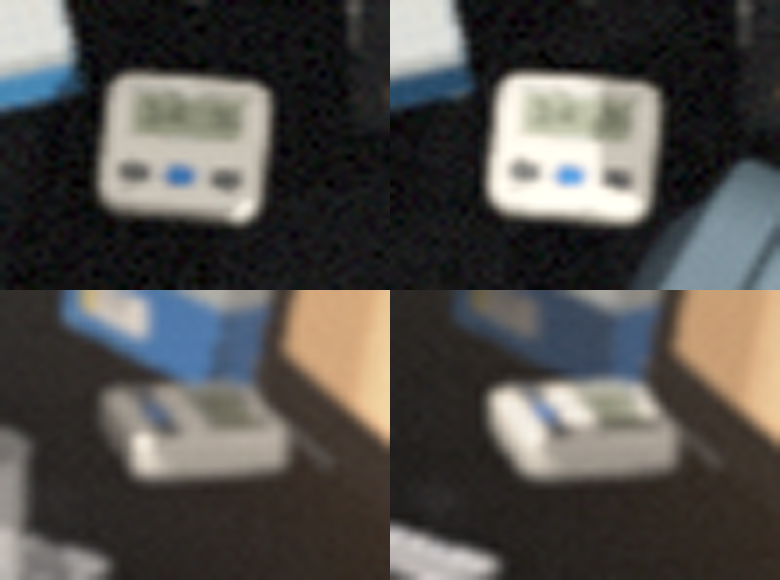

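I moved all four containers to the empty rack in reversed order and handed the job in at about 46 s of the 125 s allowed. Counted from the empty rack's knob they now stand jar, square bottle, vial, beaker.

The last checks, from the top and side cameras before handing in:
- **Upright and on the right pads:** all four stand upright, one on each pad. The arm was clear of everything.
- **Offsets from pad centre (x, y):**

| Container | Offset (mm) |
|---|---|
| Jar | about (1.1, -2.1) |
| Square bottle | about (-1.2, 0) |
| Vial | about (0.5, 0.8) |
| Beaker | about (-0.7, 0.7) |

- **Jar and beaker:** the jar is the least well centred, and I left it there. The beaker figure is the least certain because its clear rim gave few depth points. Its mean-based estimate was (-2.1, 2.8) mm.
- **Jar grip:** the fingers read 39.6 mm on the jar before and after I lowered them to the 38 mm body, so they may have held its 40 mm lid. It held and was set down without trouble.
- **Forces:** readings between moves peaked at about 6 N, from slight presses when setting down the bottle and the vial.
- **Timer and petri dish:** the petri dish looked unchanged in a picture comparison. The same comparison flagged the timer, and I looked into that only after handing in. The difference is a moved shadow. Its position from the top camera agrees within 0.5 mm; the side camera's depth average differed by about 6 mm along x, but its picture shows the timer in the same place.

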